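# Clamp a magazine in the hand loader and wind it up level with the transfer track

## Task

Get the hand-cranked magazine loader ready for sliding lead frames across. First swing the toggle clamp's black handle down past its over-centre point so that the rubber foot locks the magazine down in its nest while the deck is still at the bottom; then take the crank by its free-spinning black grip sleeve and, keeping hold of the sleeve whenever the crank turns, wind it clockwise until the top of the lift deck is flush with the bed of the transfer track beside it, and let go. The magazine must stay standing upright on the deck, the track's height is already set and must stay as it is, and the oil bottle, wire reel, multimeter and caliper lying about must not be pushed around.

Things in the scene. Friction and masses are not known exactly. Their poses are not given: they have to be found in the camera images.
- loader: Fixed machine on the bench. Origin: bench top; -x faces the robot, y left, z up. Lengths here are mm in this 'loader frame'. Base 18 thick: x -55..72, y -115..225 and x -135..12, y -285..-75. Grey column x -100..-30, y -165..-106, cover plate on top x -104..-26, y -180..-102, to z 281. Right of it a grey console sloping down to the right with the crank; left of it the lift deck, then the track.
- crank_hub (a point): Centre of the crank, on its axis, at mid thickness of the crank arm; fixed at (-65, -209, 100) in the loader frame. The axis leans 38 degrees from vertical, to the right and a little toward the robot: outward n = (-0.260, -0.558, 0.788). In the crank's plane, up the slope is u = (0.333, 0.714, 0.616), level along it is e = (0.906, -0.423, 0). The column stands close on the left.
- crank (a joint): Crank angle q in rad, 0 at the start (deck at its bottom stop), growing clockwise as seen looking down its axis at the console. A turn (6.283) lifts the deck 25 mm; top stop 15.6. The grip's axis passes hub + 50 mm * (e cos a + u sin a), a = 3.491 - q. Self-locking: stays where left; takes about 4 N at the grip. Arm 20 wide, 9 thick, round boss opposite the grip.
- sleeve: Black grip sleeve of the crank, 25 diameter, 70 long, spins freely on its pin, so a hand can hold it without turning while the crank goes round. Origin at its middle, 43 out from the hub's plane along n; z is its axis, outward along n. Outer end 35 beyond the origin (plus a 4 steel pin head, 16 wide); inner end 3 off the arm. Best taken along its axis.
- clamp (a joint): Toggle clamp handle angle in rad: 0 open (handle forward, 52 degrees above level), growing as it swings down toward the robot; starts at 0 to 0.25. Over centre at 0.908 (handle level), locked at its stop at 1.08 (10 degrees below level). Friction holds it while open; before the centre the sprung foot resists (a few N at the grip) and pushes the handle back if let go well short of it.
- clamp_pivot (a point): Centre of the clamp handle's pivot (axis along the loader's y), at (31, 0, 254) in the loader frame with the deck at the bottom; rises with the deck. The handle moves in the plane y = 0 and points along (-cos e, 0, sin e), e = 0.908 - clamp angle: a 16 wide steel shank, then from 33 to 108 out a round black grip 20 to 23 thick.
- clamp_grip (a point): Point on the centre line of the clamp handle's black grip, 85 from the pivot, 23 short of the handle's end; moves with the handle.
- foot: Round rubber foot of the clamp, 30 wide, 7 thick, on a sprung plunger; hangs up to 8 above the middle of the magazine's top when open, presses on it with over 20 N when locked. Its frame's origin is not on the foot: the foot is 168 above it, 31 toward +x.
- magazine: Plain aluminium lead-frame magazine, 57 x 150 x 120 high, loose, 0.3 to 0.65 kg, standing on the deck between a front lip 8 high and a rear fence 38 high with 2 play each side. Origin: centre of its underside; long side along the loader's y.
- deck_edge (a point): Middle of the lift deck's left edge, on its top surface; at (31, 80, 40) in the loader frame with the deck at the bottom. The deck is an aluminium plate 12 thick, 73 deep in x.
- track_edge (a point): Middle of the right edge of the transfer track's bed, on its top surface: (31, 84, h) in the loader frame, h from 70 to 96 by start. Bed: aluminium plate 8 thick, 68 deep in x, y 84 to 225, with two side guides 9 high, on a post at y 165; held by friction. Flush means this point and deck_edge at one height.
- oil_bottle: Small oil bottle with a red spout, 34 wide, 95 high, loose, on the bench before the machine; origin: centre of its underside. Bystander.
- solder_reel: White wire reel, 60 wide, 50 high, loose, on the bench right of the machine; origin: centre of its underside. Bystander.
- multimeter: Orange hand-held meter, 170 x 85 x 44 high, loose, lying on the bench on the right; origin: centre of its underside. Bystander.
- caliper: Digital caliper, 185 long, 72 wide, 10 high, loose, lying on the bench before the machine's left half; origin: centre of its underside. Bystander.

How it is judged (in metres and radians):
On the way, in this order (a step that is already met when the one before it is completed fails the run):
1. with the deck still at the bottom, the clamp's handle is past its over-centre point and the foot presses the magazine down (value of joint clamp above 1 rad and contact force between foot and magazine above 10 N and z of deck_edge in the frame of loader below 0.046 m), for 0.2 s.
2. the crank is being wound with its grip sleeve held in the fingers: the deck has risen by more than 12 mm (contact force between the fingers and sleeve above 0.5 N and z of deck_edge in the frame of loader above 0.052 m), for 0.2 s.
At the end, for the whole second after the job is handed in: The deck's top is level with the track's bed within 2.5 mm and at rest; the clamp handle is past centre (over 1.0 rad) with the foot pressing the magazine by more than 10 N; the magazine stands upright (within 3.4 degrees) in its nest on the deck; the track is where it was (within 3 mm) (z of deck_edge in the frame of track_edge between -0.0025 and 0.0025 m and value of joint clamp above 1 rad and contact force between foot and magazine above 10 N and angle between magazine's own z axis and vertical below 0.06 rad and distance between magazine and deck_edge below 0.088 m and distance of track_edge from where it was at the start of the episode below 0.003 m and velocity of joint crank between -0.05 and 0.05 rad/s and linear speed of magazine below 0.02 m/s); the robot touches nothing.
It fails at once if the crank spins faster than 1 rad/s with nobody holding its sleeve (contact force between the fingers and sleeve below 0.05 N and (velocity of joint crank above 1 rad/s or velocity of joint crank below -1 rad/s)).
It fails at once if the magazine is tipped by more than 11 degrees (angle between magazine's own z axis and vertical above 0.2 rad).
It fails at once if the oil bottle, reel, multimeter or caliper is pushed more than 30 mm (distance of any of oil_bottle, solder_reel, multimeter, caliper from where it was at the start of the episode above 0.03 m).
It also fails if it takes over 72 s, if anything falls off the work surface, if the arm or the gripper's body presses on something with over 40 N, if the wrist force passes 120 N, or if a joint passes its speed limit or range.

## Robot

A 6-joint arm with a two-finger parallel gripper is mounted at the origin on a cart in front of the work surface, level with it; the furniture and walls round the work are solid. World frame = base frame: x ahead of the robot, y to its left, z up, the work surface at z = 0. Lengths are in mm, angles in rad, forces in N, time in s.
With the tool pointing down it reaches from about 350 to 775 mm from the base axis. Payload 7.3 kg.
Tool frame: the origin (TCP) lies midway between the tips of the shut fingers; the grasp point (between the pads) lies 19 mm behind it (grasp_offset is the z of the grasp point in the tool frame, in mm); z points along the fingers, y is the direction in which the jaws open and shut (so a half turn about z gives the same grasp; the last joint's range is limited). The gripper opens to 92 mm and grips with 3 to 60 N. Pads are 19 mm wide; open, the fingers measure 130 mm over their backs; the gripper's body (75 mm by 190 mm) begins 47 mm behind the grasp point.
Start: joints at [-1.471, 0.342, 1.524, -0, 1.275, -0.146], TCP at [127.771, -509.234, 226.741] pointing down, gripper open.
Joint ranges: [-2.53, 2.53], [-0.77, 2.02], [0.04, 2.7], [-1, 4.14], [0.28, 2.66], [-3.11, 3.11]. Speed limits (rad/s): [2.57, 2.57, 3.14, 3.14, 3.14, 3.14].

## Interface

Orientations are given as [roll, pitch, yaw] about the fixed x, y, z axes, in that order (R = Rz(yaw) Ry(pitch) Rx(roll)).
In Python, from plant import get_obs, capture, camera_model, close_job, boxes_of, regions_of, place_of, grasp_offset gives the robot as it stands. The module is installed in compiled form; this text tells all that it offers.
- The arm moves only by the tool send_rows, never from a script. Its argument "targets" is a list that holds one entry, the list of rows, each a list of 7 numbers: the turn, a rotation vector about the tool's x, y, z in degrees, then the shift along the tool's x, y, z in mm, then the closure, from -1 (fully open) to 1 (shut). A call has 1 to 5 rows; each row is the pose to reach, as a shift and turn from the pose commanded when the call began, along the tool's axes at that moment; what a row does not reach only later rows make up. A row lasts 1/12 s, in which the tool goes at most 41.7 mm and 7.16 degrees, less where a joint would pass 70% of its speed; a pose out of reach is approached as far as the arm can. A call with a gripper value outside its range is refused whole. The fingers move at their own pace and stop on an object; the grip force is fixed at half the most. Time passes only in rows, so rows that repeat a pose let the fingers close. It gives the time, the measured TCP pose, the force and the opening at its end, in the units of the state.
- get_obs(): the state, without advancing time (a new reading comes with each control period).
- capture(name): name is "side" or "top"; returns the picture (480x640x3 uint8, red, green, blue); there is no depth.
- camera_model(name): a dict with "K" (3x3 intrinsics, pixels), "world_to_cam" (4x4, takes a point from world to camera coordinates). Camera axes: x right, y up, looking along -z (the intrinsics and any distortion apply to the point x, -y, -z); pixel columns grow to the right and rows downward; lengths in mm; the calibration is good to about 2 mm. A picture is of the moment at which its call begins. camera_model takes no time and is no camera call.
- close_job(): hands the job in, once; it reports no verdict.
Trained networks look in the newest picture that a camera, given by its name, has taken for a name from the list of things; names that differ only in an ending like _2 or _b are one class to them, and where a whole thing is asked for, a point or a joint stands for the part that bears it (a point fixed in the world has none). Each returns a list of dicts, best first, with "conf" (0 to 1); they miss things now and then, are a little off and sometimes report something else, mostly with a low value. They report only what shows in the picture. A call takes as long as a camera call.
- boxes_of(label, camera): "location" ([row, column] in pixels, amid what is visible of it).
- regions_of(label, camera): "region" (480x640 bool, what is visible of it) and "location" ([row, column] in pixels, amid what is visible of it).
- place_of(label, camera): "location" ([row, column] in pixels: a listed point, or the origin of a listed thing).
The state is a dict: "time": time; "joint_positions": joint angles; "dq": joint speeds; "tau": joint torques, N m; "tool_pos": TCP position; "tcp_rot": TCP orientation; "contact_force": force on the tool from outside, world axes, zero at the start; "moment": the same for the moment, N m; "grip_width": finger opening in mm.
Only numpy, scipy, OpenCV 4.12 (cv2) and the standard library are available. Lean on these libraries where they do the work, as an engineer would, in place of code of your own. Each camera call takes 0.05 s, during which the arm holds its last target.

## Working session

There is one attempt and no reset: what is moved stays moved. The work goes in short steps, Python scripts to look and compute and a tool call to move; the robot and the scene stay as the last step left them, time stands still between calls to the robot, and variables do not carry over. Pictures are saved under pics/ and viewed, and the job is handed in when it is done.

Besides the shell and the picture viewer there is one more tool, called after "Emit:" as a command line: name --argument value ..., lists and objects as JSON in quotes. send_rows: Moves the arm, as the interface text tells. Its arguments: {"type":"object","properties":{"targets":{"type":"array","items":{"type":"array","items":{"type":"array","items":{"type":"number"}}}}},"required":["targets"]}

```bash
mkdir -p pics; python3 - <<'E'
from plant import *
import cv2,numpy as np
np.set_printoptions(precision=4,suppress=True)
print(get_obs(), grasp_offset)
for c in ("side","top"):
    im=capture(c); cv2.imwrite(f"pics/{c}0.png",im[:,:,::-1]); print(c,camera_model(c))
    for l in ("loader","crank_hub","sleeve","clamp_pivot","clamp_grip","magazine","deck_edge","track_edge","oil_bottle","solder_reel","multimeter","caliper"):
        print(c,l,[(round(d['conf'],2),np.round(d['location'],1).tolist()) for d in place_of(l,c)[:2]])
E
```

```text
{'time': 0.0, 'joint_positions': array([-1.471 ,  0.3427,  1.5251, -0.    ,  1.2754, -0.146 ]), 'dq': array([ 0.0008,  0.0014, -0.0008,  0.0016,  0.0007, -0.0013]), 'tau': array([  0.0012, -43.1246, -24.4223,   0.0718,   0.0559,  -0.0001]), 'tool_pos': array([ 127.7189, -508.7844,  226.0375]), 'tcp_rot': array([-3.14  , -0.0002,  0.2458]), 'contact_force': array([-0.209,  0.323, -0.596]), 'moment': array([0.0665, 0.0272, 0.0148]), 'grip_width': 91.82323418225268} -18.8
side {'K': array([[580.4721,   0.    , 329.8281],
       [  0.    , 580.4721, 220.6794],
       [  0.    ,   0.    ,   1.    ]]), 'world_to_cam': array([[   -0.9804,    -0.1963,    -0.0177,   542.272 ],
       [    0.1067,    -0.6042,     0.7897,  -175.6535],
       [   -0.1657,     0.7723,     0.6132, -1416.8738],
       [    0.    ,     0.    ,     0.    ,     1.    ]])}
side loader [(0.78, [335.8, 303.8])]
side crank_hub [(0.59, [229.9, 312.0]), (0.55, [246.4, 343.6])]
side sleeve [(0.63, [237.2, 366.1])]
side clamp_pivot [(0.41, [321.2, 285.2])]
side clamp_grip [(0.78, [230.7, 310.6])]
side magazine [(0.88, [319.8,
[... 373 characters left out ...]
': array([[   -0.0128,    -0.9995,    -0.029 ,   102.5302],
       [    0.9962,    -0.0153,     0.0861,  -542.719 ],
       [   -0.0865,    -0.0278,     0.9959, -1108.2308],
       [    0.    ,     0.    ,     0.    ,     1.    ]])}
top loader [(0.77, [233.8, 264.5]), (0.56, [245.0, 470.2])]
top crank_hub []
top sleeve [(0.47, [272.7, 358.0])]
top clamp_pivot [(0.81, [206.6, 243.5])]
top clamp_grip [(0.66, [232.0, 242.6])]
top magazine [(0.67, [215.4, 260.5])]
top deck_edge [(0.92, [222.2, 232.9])]
top track_edge [(0.9, [221.6, 220.6])]
top oil_bottle [(0.54, [271.4, 280.2])]
top solder_reel [(0.74, [259.4, 429.1])]
top multimeter [(0.81, [243.9, 470.3])]
top caliper [(0.72, [279.7, 216.1])]
```

View pics/side0.png

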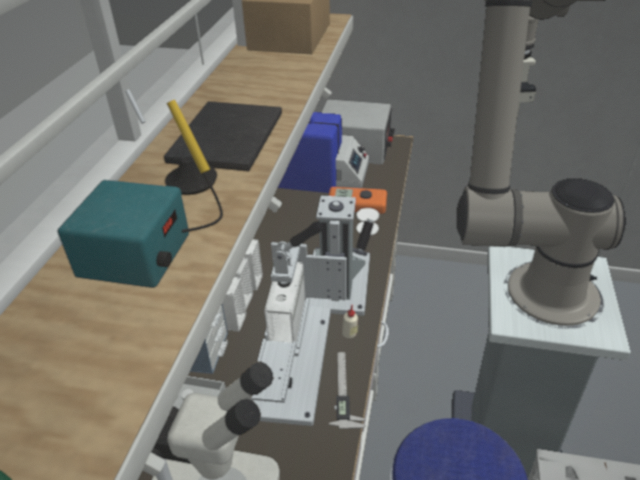

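View pics/top0.png

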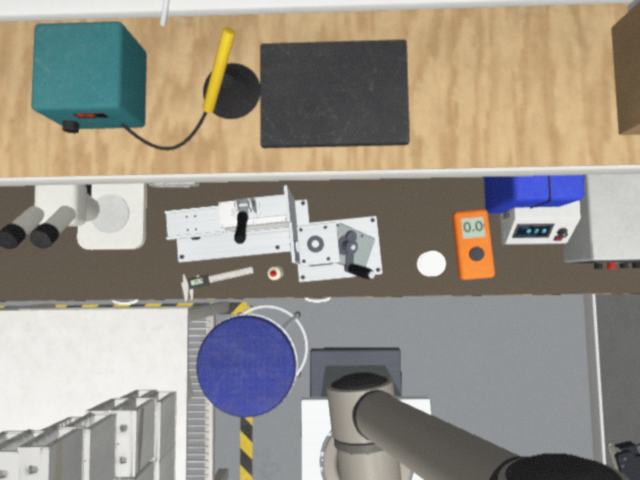

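```bash
python3 - <<'E'
import cv2
im=cv2.imread("pics/top0.png")[175:300,160:400]; cv2.imwrite("pics/topc.png",cv2.resize(im,None,fx=3.3,fy=3.3,interpolation=cv2.INTER_CUBIC))
im=cv2.imread("pics/side0.png")[180:430,220:420]; cv2.imwrite("pics/sidec.png",cv2.resize(im,None,fx=2.4,fy=2.4,interpolation=cv2.INTER_CUBIC))
E
```

```text
(no output)
```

View pics/topc.png

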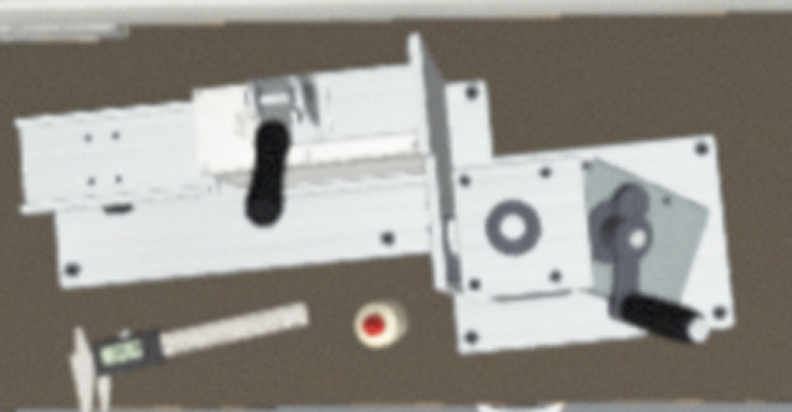

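View pics/sidec.png

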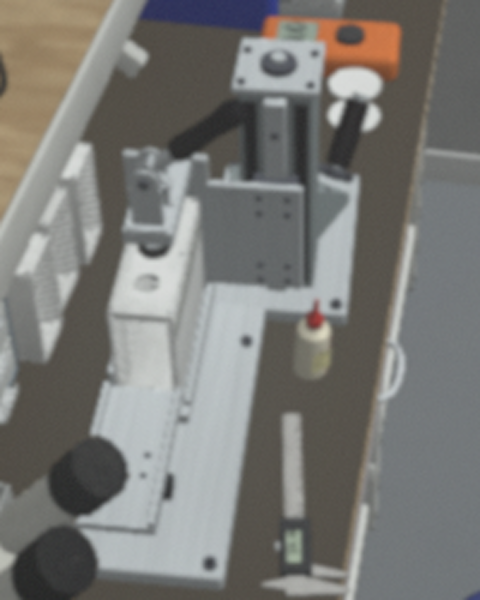

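```bash
cat > h.py <<'E'
import numpy as np
from plant import camera_model
from scipy.spatial.transform import Rotation as R
CM={c:camera_model(c) for c in("side","top")}
def proj(P,c):
    P=np.atleast_2d(P); m=CM[c]; q=P@m["world_to_cam"][:3,:3].T+m["world_to_cam"][:3,3]
    q=q*[1,-1,-1]; q=q@m["K"].T; return q[:,:2]/q[:,2:]
def L2W(p,pose):
    x,y,a=pose[:3]; p=np.atleast_2d(p); c,s=np.cos(a),np.sin(a)
    return np.c_[x+c*p[:,0]-s*p[:,1], y+s*p[:,0]+c*p[:,1], p[:,2]]
E
cat > fit.py <<'E'
from h import *
from scipy.optimize import least_squares
np.set_printoptions(precision=2,suppress=True)
T=lambda x,y:(160+x/3.3-.35,175+y/3.3-.35)
S=lambda x,y:(220+x/2.4-.3,180+y/2.4-.3)
obs=[("top",(-55,225,18),T(62,287)),("top",(-135,-75,18),T(460,352)),("top",(-135,-285,18),T(733,325)),("top",(12,-285,18),T(714,136)),("top",(72,-115,18),T(487,82)),
("top",(-104,-102,281),T(459,299)),("top",(-26,-102,281),T(456,161)),("top",(-26,-180,281),T(583,157)),("top",(-104,-180,281),T(592,291)),
("side",(-55,225,18),S(224,585)),("side",(-104,-102,281),S(320,90)),("side",(-26,-102,281),S(234,90)),("side",(-26,-180,281),S(245,38)),("side",(-104,-180,281),S(325,45)),("side",(-135,-75,18),S(345,317)),
("top",(31,0,254),(243.5,206.6)),("top",(31,80,40),(232.9,222.2)),
("top","te",(220.6,221.6)),("side","te",(281.6,341.4)),("top","cg",(242.6,232.0))]
def pts(v):
    h=v[3]; e=.908-v[4]
    return [ (31,84,h) if o[1]=="te" else ((31-85*np.cos(e),0,254+85*np.sin(e)) if o[1]=="cg" else o[1]) for o in obs]
def f(v):
    W=L2W(np.array(pts(v),float),v); return np.array([proj(w,o[0])[0]-np.array(o[2]) for w,o in zip(W,obs)]).ravel()
r=least_squares(f,[550,0,0.1,80,.1],loss="soft_l1")
print(r.x); 
for o,d in zip(obs,f(r.x).reshape(-1,2)): print(o[0],o[1],d)
J=r.jac; print(np.sqrt(np.diag(np.linalg.inv(J.T@J))))
E
python3 fit.py
```

```text
[566.23 248.15   0.09  81.14  -4.4 ]
top (-55, 225, 18) [-1.22  1.21]
top (-135, -75, 18) [-0.83  1.39]
top (-135, -285, 18) [0.33 1.19]
top (12, -285, 18) [-0.36  0.16]
top (72, -115, 18) [-1.    0.03]
top (-104, -102, 281) [0.09 1.06]
top (-26, -102, 281) [-2.78  2.81]
top (-26, -180, 281) [-1.24 -0.08]
top (-104, -180, 281) [ 0.14 -0.57]
side (-55, 225, 18) [ 0.2  -1.03]
side (-104, -102, 281) [-0.24 -2.94]
side (-26, -102, 281) [-1.3 -4.9]
side (-26, -180, 281) [-1.31 -4.37]
side (-104, -180, 281) [ 0.51 -5.54]
side (-135, -75, 18) [ 0.94 -0.  ]
top (31, 0, 254) [-0.14 -1.62]
top (31, 80, 40) [-3.62  0.06]
top te [ 2.95 -1.31]
side te [-1.39 -0.09]
top cg [9.33 0.05]
[0.79 0.86 0.   3.34 0.04]
```

```bash
cat > fit2.py <<'E'
from plant import capture
from h import *
import cv2
A={}
for c in("side","top"):
    a=np.mean([capture(c).astype(float) for _ in range(6)],0); np.save(f"pics/{c}.npy",a); A[c]=a
    a=a[:,:,::-1]
    if c=="top":
        cv2.imwrite("pics/top_l.png",cv2.resize(a[185:275,155:300],None,fx=5.5,fy=5.5,interpolation=cv2.INTER_CUBIC))
        cv2.imwrite("pics/top_r.png",cv2.resize(a[195:290,285:390],None,fx=6,fy=6,interpolation=cv2.INTER_CUBIC))
    else:
        cv2.imwrite("pics/side_b.png",cv2.resize(a[320:430,245:345],None,fx=5.4,fy=5.4,interpolation=cv2.INTER_CUBIC))
        cv2.imwrite("pics/side_t.png",cv2.resize(a[190:300,260:385],None,fx=5.4,fy=5.4,interpolation=cv2.INTER_CUBIC))
E
python3 fit2.py
```

```text
[ WARN:0@7.048] global loadsave.cpp:1063 imwrite_ Unsupported depth image for selected encoder is fallbacked to CV_8U.
```

View pics/top_l.png

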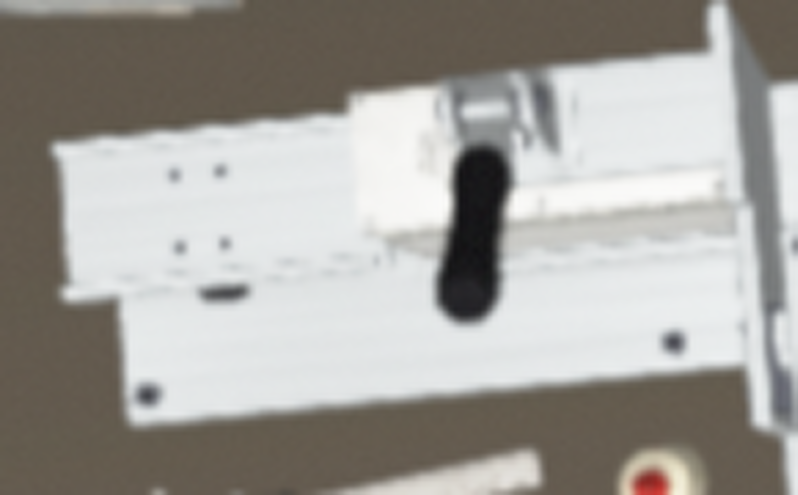

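View pics/top_r.png

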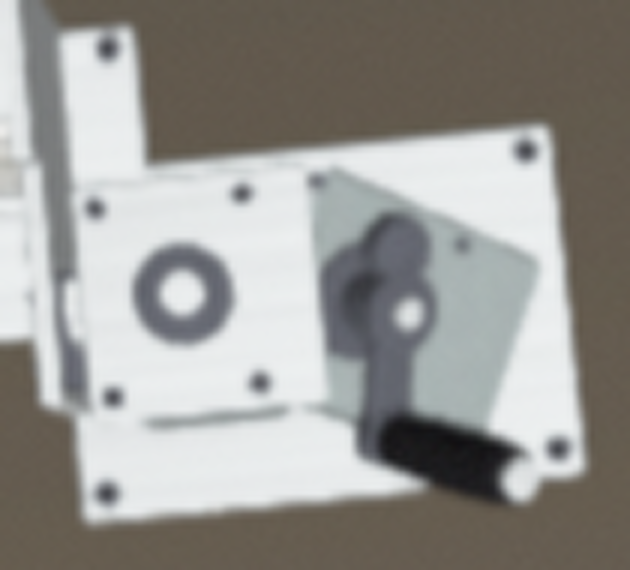

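View pics/side_b.png

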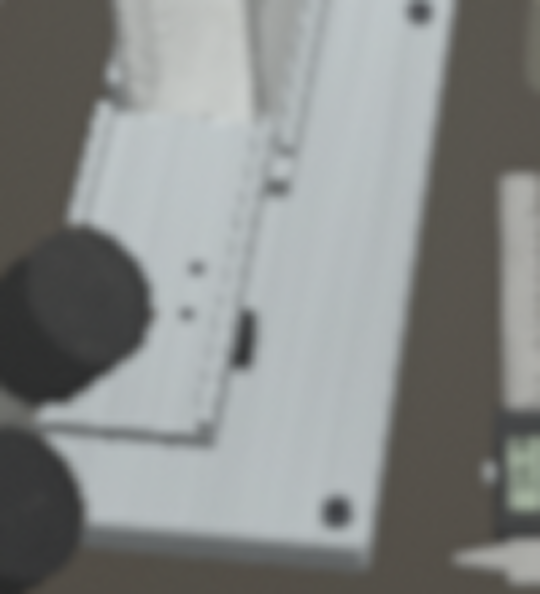

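View pics/side_t.png

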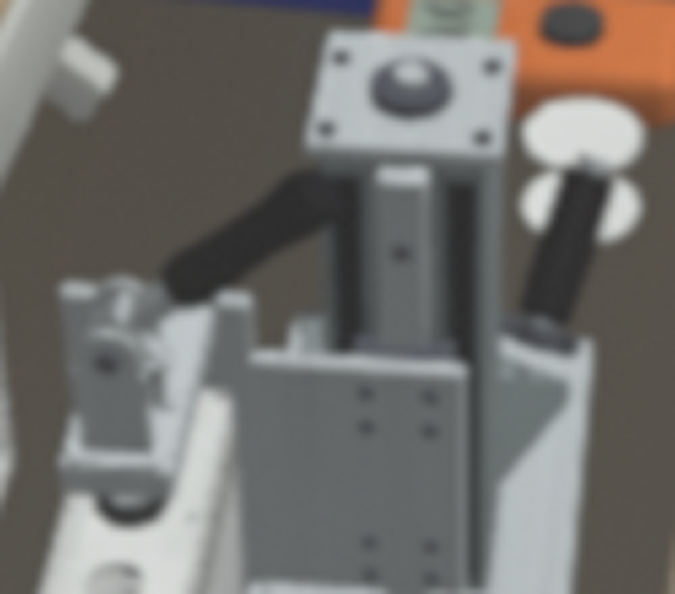

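```bash
cat > fit3.py <<'E'
from h import *
from scipy.optimize import least_squares
np.set_printoptions(precision=2,suppress=True)
def M(c,s,x0,y0): return lambda X,Y:(c,(x0+(X+.5)/s-.5,y0+(Y+.5)/s-.5))
TL=M("top",5.5,155,185);TR=M("top",6,285,195);SB=M("side",5.4,245,320);ST=M("side",5.4,260,190)
hub=np.array([-65,-209,100.]);n=np.array([-.26,-.558,.788]);u=np.array([.333,.714,.616]);e=np.array([.906,-.423,0])
g=hub+82*n+50*(e*np.cos(3.491)+u*np.sin(3.491))
obs=[("B1",TL(130,427),lambda v:(-55,225,18)),("Tb",TL(53,148),lambda v:(65,225,v[3]+9)),("Tf",TL(64,298),lambda v:(-3,225,v[3]+9)),
("B2",TR(133,28),lambda v:(72,-115,18)),("B3",TR(548,125),lambda v:(12,-285,18)),("B4",TR(584,472),lambda v:(-135,-285,18)),("B5",TR(86,522),lambda v:(-135,-75,18)),
("C2",TR(302,163),lambda v:(-26,-180,v[4])),("C3",TR(326,402),lambda v:(-104,-180,v[4])),
("hub",TR(408,313),lambda v:hub+8*n),("pin",TR(518,481),lambda v:g),
("B1s",SB(370,551),lambda v:(-55,225,18)),("Tfs",SB(212,443),lambda v:(-3,225,v[3]-8)),
("C1s",ST(503,150),lambda v:(-104,-102,v[4])),("C2s",ST(308,147),lambda v:(-26,-102,v[4])),("C3s",ST(329,32),lambda v:(-26,-180,v[4])),("C4s",ST(517,38),lambda v:(-104,-180,v[4])),
("pins",ST(592,163),lambda v:g),
("hend",ST(322,196),lambda v:(31-103*np.cos(v[5]),0,254+103*np.sin(v[5]))),
("hend_t",TL(467,293),lambda v:(31-103*np.cos(v[5]),0,254+103*np.sin(v[5]))),
("te_s",SB(190,112),lambda v:(31,84,v[3])),
]
def f(v):
    # v[6:8] side image shift, 8:10 top image shift (calibration error)
    o=[]
    for nm,(c,p),fn in obs:
        w=L2W(np.array(fn(v),float),v); sh=v[6:8] if c=="side" else v[8:10]
        o.append(proj(w,c)[0]+sh-np.array(p))
    return np.r_[np.ravel(o), v[6:10]/1.0]
if __name__=="__main__":
    r=least_squares(f,[566,248,.09,80,275,.7,0,0,0,0],loss="soft_l1")
    print(r.x,np.sqrt(np.diag(np.linalg.inv(r.jac.T@r.jac))))
    for o,d in zip(obs,f(r.x)[:-4].reshape(-1,2)): print(o[0],d)
    # shelf edge
    np.save("pose.npy",r.x)
E
python3 fit3.py
```

```text
[567.82 246.83   0.09  80.74 268.16   0.74   0.4   -0.43  -0.09  -0.17] [1.72 1.84 0.   2.79 2.18 0.02 0.8  0.74 0.8  0.74]
B1 [-0.59 -0.27]
Tb [-0.6  -0.61]
Tf [-0.69  0.3 ]
B2 [-0.08 -0.49]
B3 [ 0.18 -0.12]
B4 [0.58 0.35]
B5 [-0.31  0.33]
C2 [0.77 0.3 ]
C3 [ 0.79 -0.  ]
hub [-0.42  0.13]
pin [ 0.44 -0.34]
B1s [-0.23 -0.36]
Tfs [0.79 0.51]
C1s [-0.19  0.88]
C2s [-0.7  -0.56]
C3s [-0.   -0.45]
C4s [0.09 0.21]
pins [0.53 0.01]
hend [-1.31  0.24]
hend_t [0.13 0.57]
te_s [0.25 0.07]
```

```bash
python3 - <<'E'
from h import *
from scipy.optimize import least_squares
v=np.load("pose.npy"); print("yaw",v[2])
tp=[(100,183),(580,178)]; sp=[(275,188),(215,292),(165,400)]
def ln(a,c):
    P=np.array([[a[0]+a[1]*y,y,a[2]] for y in (-800.,0,800)]); return proj(P,c)
def f(a):
    o=[]
    for c,pts in(("top",tp),("side",sp)):
        q=ln(a,c); d=q[2]-q[0]; nn=np.array([-d[1],d[0]])/np.hypot(*d)
        o+=[(np.array(p)-q[0])@nn for p in pts]
    return o
r=least_squares(f,[700,0,300]); print(r.x,r.fun)
from fit3 import *
W=lambda p:np.round(L2W(np.array(p,float),v)[0],1)
print("hub",W(hub),"pivot",W((31,0,254)),"sleeve q0",W(hub+43*n+50*(e*np.cos(3.491)+u*np.sin(3.491))))
ee=v[5];print("cg",W((31-85*np.cos(ee),0,254+85*np.sin(ee))))
E
```

```text
yaw 0.0855911932539046
[6.14057531e+02 1.11245715e-02 3.85054541e+02] [-0.60295096  0.58491359 -2.93841371  3.43824938 -0.91217685]
hub [520.9  33.  100. ] pivot [598.7 249.5 254. ] sleeve q0 [463.1  11.7 123.3]
cg [536.1 244.1 311.2]
```

```bash
cat > mv.py <<'E'
from h import *
from plant import get_obs
np.set_printoptions(precision=2,suppress=True)
v=np.load("pose.npy"); YAW=v[2]; RL=R.from_euler('z',YAW)
def lw(p): return L2W(np.array(p,float),v)[0]
def rot(zdir,ydir):  # world-frame tool z, approx y
    z=np.array(zdir,float);z/=np.linalg.norm(z); y=np.array(ydir,float); y-=z*(y@z); y/=np.linalg.norm(y)
    return R.from_matrix(np.c_[np.cross(y,z),y,z])
def cur():
    o=get_obs(); return o,np.array(o["tool_pos"]),R.from_euler('xyz',o["tcp_rot"])
def delta(pos,Rt,base=None):
    if base is None: o,p,Rc=cur()
    else: p,Rc=base
    return np.r_[(Rc.inv()*Rt).as_rotvec(degrees=True), Rc.inv().apply(np.array(pos)-p)]
# clamp tool orientation: lean about loader y
def Rclamp(lean):
    l=np.radians(lean); return RL*rot((np.sin(l),0,-np.cos(l)),(0,-1,0))
def cg(el,s=85): return lw((31-s*np.cos(el),0,254+s*np.sin(el)))
E
python3 - <<'E'
from mv import *
Rc=Rclamp(10)
print("via",delta((430,-200,430),Rc))
print(cur()[2].as_euler('xyz'), Rc.as_euler('xyz'))
E
```

```text
via [  -0.8     9.98    9.16  368.37 -226.36 -203.29]
[ 3.14 -0.    0.25] [ 3.14 -0.17  0.09]
```

Emit:
send_rows --targets '[[[0, 0, 0, 153, -95, -85, -1], [0, 2, 2, 153, -95, -85, -1], [0, 4, 4, 153, -95, -85, -1], [0, 7, 6, 153, -95, -85, -1], [-0.8, 10, 9.2, 153, -95, -85, -1]]]'

```text
time: 2.32
tool_pos: [254.9, -378.3, 313.2]
tcp_rot: [3.141, -0.178, 0.085]
contact_force: [0.0, 0.1, -0.1]
grip_width: 91.8
```

```bash
python3 - <<'E'
from mv import *
Rc=Rclamp(10)
print("via",delta((430,-200,430),Rc)); print(cur()[0])
E
```

```text
via [   0.03   -0.21   -0.05  207.22 -162.88  -81.39]
{'time': 2.3167, 'joint_positions': array([-1.27,  0.11,  1.6 ,  0.18,  1.39,  0.19]), 'dq': array([ 0.26, -0.54,  0.29,  0.59, -0.08,  0.87]), 'tau': array([ -1.4 , -29.  , -26.28,   0.06,   0.39,  -1.24]), 'tool_pos': array([ 254.92, -378.34,  313.23]), 'tcp_rot': array([ 3.14, -0.18,  0.08]), 'contact_force': array([ 0.04,  0.08, -0.08]), 'moment': array([-0.1 ,  0.1 , -0.05]), 'grip_width': 91.79604397087746}
```

Emit:
send_rows --targets '[[[0, 0, 0, 205, -163, -81, -1], [0, 0, 0, 205, -163, -81, -1], [0, 0, 0, 205, -163, -81, -1], [0, 0, 0, 205, -163, -81, -1], [0, 0, 0, 205, -163, -81, -1]]]'

```text
time: 2.73
tool_pos: [385.5, -242.7, 400.7]
tcp_rot: [3.141, -0.175, 0.084]
contact_force: [0.7, -1.0, -0.0]
grip_width: 92.1
```

```bash
python3 - <<'E'
from mv import *
Rc=Rclamp(10)
p=cg(.74)+13*Rc.apply([0,0,1]); print(p)
print("above",delta(p-110*Rc.apply([0,0,1]),Rc)); 
E
```

```text
[538.41 244.31 298.51]
above [   0.05   -0.06   -0.07  172.72 -472.41   24.03]
```

Emit:
send_rows --targets '[[[0, 0, 0, 172, -472, 24, -1], [0, 0, 0, 172, -472, 24, -1], [0, 0, 0, 172, -472, 24, -1], [0, 0, 0, 172, -472, 24, -1], [0, 0, 0, 172, -472, 24, -1]]]'

```text
time: 3.15
tool_pos: [439.7, -41.4, 402.4]
tcp_rot: [3.141, -0.176, 0.085]
contact_force: [0.8, -0.3, -0.4]
grip_width: 91.4
```

```bash
python3 - <<'E'
from mv import *
Rc=Rclamp(10)
p=cg(.74)+13*Rc.apply([0,0,1])
print("above",delta(p-110*Rc.apply([0,0,1]),Rc)); 
E
```

```text
above [   0.03   -0.07   -0.05  102.55 -276.32   13.61]
```

Emit:
send_rows --targets '[[[0, 0, 0, 100, -270, 12, -1], [0, 0, 0, 100, -270, 12, -1], [0, 0, 0, 100, -270, 12, -1], [0, 0, 0, 100, -270, 12, -1], [0, 0, 0, 100, -270, 12, -1]]]'

```text
time: 3.57
tool_pos: [495.6, 159.5, 406.4]
tcp_rot: [3.142, -0.176, 0.085]
contact_force: [1.1, -0.4, -0.4]
grip_width: 92.0
```

```bash
python3 - <<'E'
from mv import *
Rc=Rclamp(10)
p=cg(.74)+13*Rc.apply([0,0,1])
print("above",delta(p-110*Rc.apply([0,0,1]),Rc)); 
E
```

```text
above [  0.01  -0.06  -0.03  30.33 -80.84   4.93]
```

Emit:
send_rows --targets '[[[0, 0, 0, 29, -77, 3, -1], [0, 0, 0, 29, -77, 3, -1], [0, 0, 0, 29, -77, 3, -1], [0, 0, 0, 29, -77, 3, -1]]]'

```text
time: 3.9
tool_pos: [518.1, 238.4, 407.0]
tcp_rot: [3.141, -0.173, 0.089]
contact_force: [-0.2, -1.2, -0.1]
grip_width: 91.9
```

```bash
python3 - <<'E'
from mv import *
from plant import *
import cv2
Rc=Rclamp(10)
p=cg(.74)+13*Rc.apply([0,0,1])
print("above",delta(p-110*Rc.apply([0,0,1]),Rc)); 
for c in("side","top"): 
  im=capture(c)[:,:,::-1].copy()
  q=proj(cg(.74),c)[0]; cv2.circle(im,tuple(np.round(q).astype(int)),2,(0,0,255),-1)
  x,y=(int(q[0])-75,int(q[1])-65); cv2.imwrite(f"pics/a_{c}.png",cv2.resize(im[max(y,0):y+130,x:x+150],None,fx=4,fy=4,interpolation=cv2.INTER_CUBIC))
E
```

```text
above [ 0.    0.09  0.17  1.63 -4.15  0.46]
```

View pics/a_side.png

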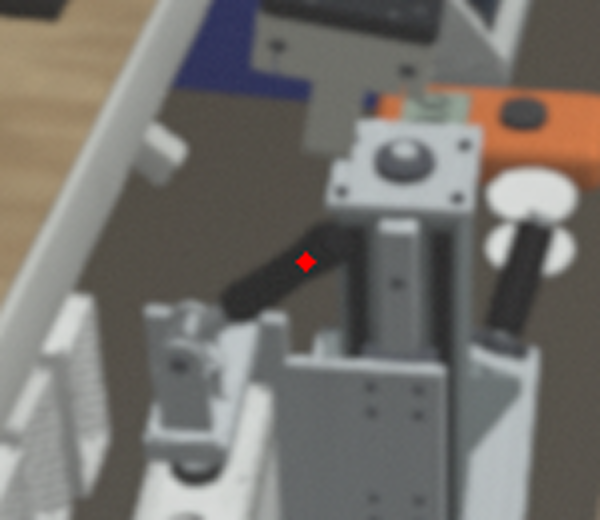

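View pics/a_top.png

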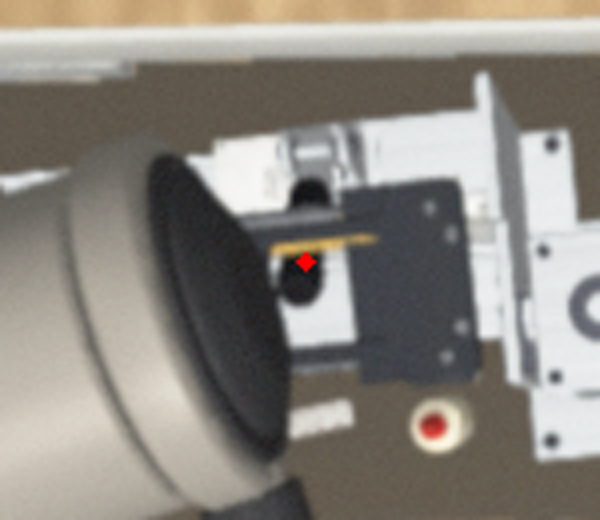

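```bash
python3 - <<'E'
from mv import *
Rc=Rclamp(10)
p=cg(.74)+13*Rc.apply([0,0,1])
print("grasp",delta(p,Rc),cur()[0]["time"]) 
E
```

```text
grasp [  0.04   0.01  -0.03   1.73  -6.63 111.54] 4.0
```

Emit:
send_rows --targets '[[[0, 0, 0, 2, -6, 30, -1], [0, 0, 0, 2, -6, 60, -1], [0, 0, 0, 2, -6, 85, -1], [0, 0, 0, 2, -6, 85, -1], [0, 0, 0, 2, -6, 85, -1]]]'

```text
time: 4.42
tool_pos: [534.1, 242.2, 324.9]
tcp_rot: [3.141, -0.173, 0.083]
contact_force: [0.8, 0.3, 0.3]
grip_width: 92.0
```

```bash
python3 - <<'E'
from mv import *
Rc=Rclamp(10)
p=cg(.74)+13*Rc.apply([0,0,1])
print("grasp",delta(p,Rc),cur()[0]["contact_force"]) 
E
```

```text
grasp [ 0.06  0.07 -0.16 -0.17 -1.73 26.74] [0.75 0.31 0.29]
```

Emit:
send_rows --targets '[[[0, 0, 0, 0, -2, 14, -1], [0, 0, 0, 0, -2, 26, -1], [0, 0, 0, 0, -2, 26, 0], [0, 0, 0, 0, -2, 26, 0.3], [0, 0, 0, 0, -2, 26, 0.3]]]'

```text
time: 4.83
tool_pos: [539.3, 246.0, 301.7]
tcp_rot: [-3.141, -0.178, 0.084]
contact_force: [0.7, 0.1, -0.1]
grip_width: 76.8
```

```bash
python3 - <<'E'
from mv import *
from plant import *
import cv2
Rc=Rclamp(10)
p=cg(.74)+13*Rc.apply([0,0,1])
print("grasp",delta(p,Rc),cur()[0]["contact_force"],cur()[0]["grip_width"]) 
for c in("side",): 
  im=capture(c)[:,:,::-1].copy()
  q=proj(cg(.74),c)[0]
  x,y=(int(q[0])-75,int(q[1])-65); cv2.imwrite(f"pics/b_{c}.png",cv2.resize(im[max(y,0):y+130,x:x+150],None,fx=4,fy=4,interpolation=cv2.INTER_CUBIC))
E
```

```text
grasp [-0.03 -0.22 -0.08 -1.58  1.6   2.93] [ 0.73  0.11 -0.11] 76.82874041768373
```

View pics/b_side.png

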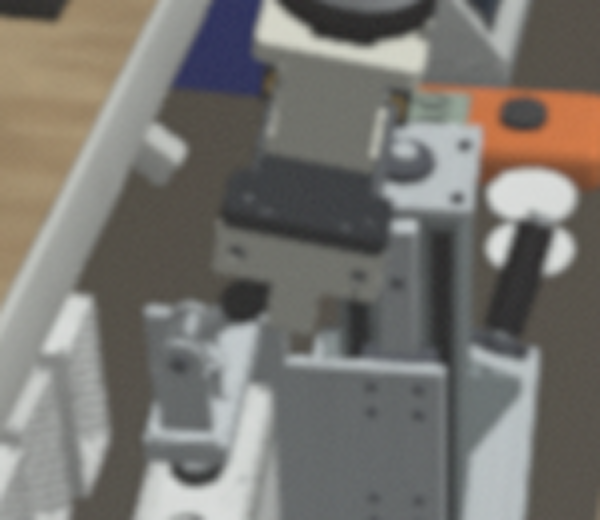

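Emit:
send_rows --targets '[[[0, 0, 0, 0, 1, 2, 1], [0, 0, 0, 0, 1, 2, 1], [0, 0, 0, 0, 1, 2, 1], [0, 0, 0, 0, 1, 2, 1], [0, 0, 0, 0, 1, 2, 1]]]'

```text
time: 5.3
tool_pos: [539.1, 245.3, 297.4]
tcp_rot: [-3.142, -0.175, 0.085]
contact_force: [-0.2, 1.1, -0.1]
grip_width: 39.1
```

Emit:
send_rows --targets '[[[0, 0, 0, 0, 0, 0, 1], [0, 0, 0, 0, 0, 0, 1], [0, 0, 0, 0, 0, 0, 1], [0, 0, 0, 0, 0, 0, 1]]]'

```text
time: 5.63
tool_pos: [539.1, 244.5, 297.2]
tcp_rot: [3.14, -0.175, 0.085]
contact_force: [-0.6, -3.7, -0.0]
grip_width: 19.6
```

```bash
python3 - <<'E'
from mv import *
Rc=Rclamp(10)
o,p,Rr=cur()
print(p,o["contact_force"],o["moment"],o["grip_width"])
c=p-13*Rr.apply([0,0,1]); l=RL.inv().apply(c-lw((31,0,254))); print("grip pt rel pivot in loader",l,np.hypot(l[0],l[2]))
# arc plan; from elevation el0 to -10deg, relative to current, keep orientation
el=.74
print([np.round(delta(cg(a)+ (p-cg(.74)),Rr)[3:],1).tolist() for a in np.linspace(.74,-.2,11)])
E
```

```text
[539.15 244.55 297.21] [-0.59 -3.75 -0.02] [-0.63  0.13 -0.09] 19.63319312101779
grip pt rel pivot in loader [-62.02   0.2   56.01] 83.56644871801608
[[0.0, 0.0, 0.0], [-6.1, -0.0, 5.2], [-11.7, -0.0, 10.9], [-16.7, -0.0, 17.1], [-21.1, -0.0, 23.7], [-24.9, -0.0, 30.8], [-28.0, -0.0, 38.2], [-30.4, -0.0, 45.8], [-32.0, -0.1, 53.6], [-32.9, -0.1, 61.5], [-33.1, -0.1, 69.5]]
```

Emit:
send_rows --targets '[[[0, 0, 0, -6, 0, 5, 1], [0, 0, 0, -12, 0, 11, 1], [0, 0, 0, -17, 0, 17, 1], [0, 0, 0, -21, 0, 24, 1], [0, 0, 0, -25, 0, 31, 1]]]'

```text
time: 6.05
tool_pos: [519.6, 242.9, 262.4]
tcp_rot: [3.141, -0.175, 0.085]
contact_force: [-0.8, -5.8, 5.1]
grip_width: 19.0
```

```bash
python3 - <<'E'
from mv import *
o,p,Rr=cur()
print(p,o["contact_force"],o["moment"],o["grip_width"])
c=p-13*Rr.apply([0,0,1]); l=RL.inv().apply(c-lw((31,0,254))); print("grip pt rel pivot in loader",l,np.hypot(l[0],l[2]),np.arctan2(l[2],-l[0]))
a0=np.arctan2(l[2],-l[0])
print([np.round(delta(cg(a)+ (p-cg(a0)),Rr)[3:],1).tolist() for a in np.linspace(a0,-.2,6)])
E
```

```text
[519.56 242.92 262.39] [-0.75 -5.84  5.09] [-0.84 -0.19 -0.16] 18.979289538816264
grip pt rel pivot in loader [-81.68   0.24  21.19] 84.38855002880013 0.25385648043496795
[[0.0, 0.0, 0.0], [-2.9, -0.0, 7.2], [-5.1, -0.0, 14.5], [-6.7, -0.0, 22.1], [-7.5, -0.0, 29.8], [-7.7, -0.0, 37.5]]
```

Emit:
send_rows --targets '[[[0, 0, 0, -3, 0, 7, 1], [0, 0, 0, -5, 0, 15, 1], [0, 0, 0, -7, 0, 22, 1], [0, 0, 0, -7, 0, 30, 1], [0, 0, 0, -8, 0, 37, 1]]]'

```text
time: 6.47
tool_pos: [517.6, 242.7, 223.3]
tcp_rot: [3.14, -0.173, 0.085]
contact_force: [-0.4, -4.3, 1.4]
grip_width: 19.0
```

Emit:
send_rows --targets '[[[0, 0, 0, 0, 0, 0, 1], [0, 0, 0, 0, 0, 0, 1], [0, 0, 0, 0, 0, 0, 1]]]'

```text
time: 6.72
tool_pos: [517.5, 242.7, 223.7]
tcp_rot: [3.14, -0.172, 0.085]
contact_force: [-2.4, -5.7, -1.5]
grip_width: 19.0
```

```bash
python3 - <<'E'
from mv import *
from plant import *
import cv2
o,p,Rr=cur()
print(p,o["contact_force"],o["moment"],o["grip_width"])
c=p-13*Rr.apply([0,0,1]); l=RL.inv().apply(c-lw((31,0,254))); print("grip pt rel pivot in loader",l,np.hypot(l[0],l[2]),np.arctan2(l[2],-l[0]))
im=capture("side")[:,:,::-1]
cv2.imwrite("pics/c_side.png",cv2.resize(im[180:330,230:390],None,fx=4,fy=4,interpolation=cv2.INTER_CUBIC))
E
```

```text
[517.47 242.71 223.66] [-2.37 -5.65 -1.48] [-0.93  0.33 -0.23] 18.972256081022284
grip pt rel pivot in loader [-83.74   0.22 -17.53] 85.55158939804771 -0.20633391382762076
```

View pics/c_side.png

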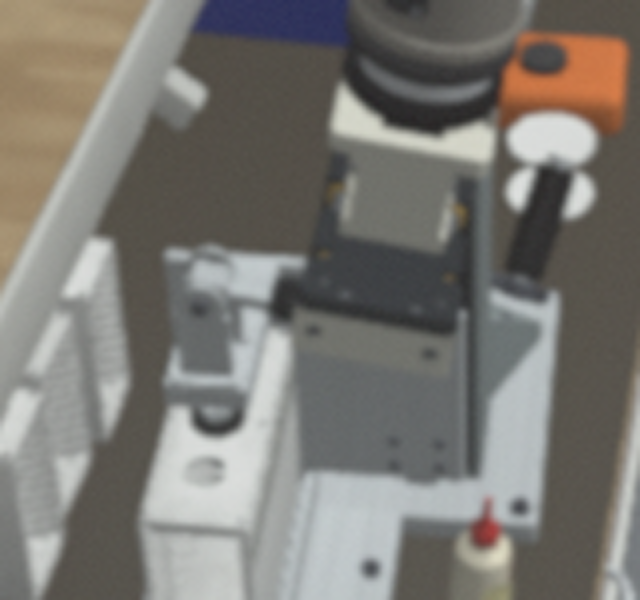

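Emit:
send_rows --targets '[[[0, 0, 0, 0, 0, 2, 1], [0, 0, 0, 0, 0, 4, 1], [0, 0, 0, 0, 0, 4, 1]]]'

```text
time: 7.02
tool_pos: [517.9, 242.8, 221.7]
tcp_rot: [3.14, -0.173, 0.085]
contact_force: [-7.8, -7.8, 10.1]
grip_width: 19.2
```

Emit:
send_rows --targets '[[[0, 0, 0, 0, 0, -4, 0.4], [0, 0, 0, 0, 0, -4, 0], [0, 0, 0, 0, 0, -4, 0], [0, 0, 0, 0, 0, -4, 0], [0, 0, 0, 0, 0, -4, 0]]]'

```text
time: 7.43
tool_pos: [518.4, 243.8, 224.3]
tcp_rot: [-3.141, -0.175, 0.085]
contact_force: [0.3, -0.2, 0.3]
grip_width: 44.7
```

```bash
python3 - <<'E'
from mv import *
o,p,Rr=cur()
print(p,o["contact_force"],o["grip_width"],o["joint_positions"])
E
```

```text
[518.44 243.79 224.31] [ 0.31 -0.21  0.32] 44.69703767068873 [ 0.33  0.34  1.55 -0.05  1.09  1.83]
```

Emit:
send_rows --targets '[[[0, 0, 0, 0, 0, -15, 0], [0, 0, 0, 0, 0, -40, 0], [0, 0, 0, 0, 0, -80, -0.4], [0, 0, 0, 0, 0, -120, -0.5], [0, 0, 0, 0, 0, -150, -0.5]]]'

```text
time: 7.85
tool_pos: [492.3, 241.5, 375.5]
tcp_rot: [-3.14, -0.178, 0.085]
contact_force: [0.6, -0.1, 0.3]
grip_width: 61.3
```

```bash
cat >> mv.py <<'E'
hub=np.array([-65,-209,100.]);n=np.array([-.26,-.558,.788]);n/=np.linalg.norm(n)
e=np.array([.906,-.423,0]);e/=np.linalg.norm(e);u=np.cross(n,e);u*=np.sign(u[2])
PHI=np.radians(30)
wv=e*np.cos(PHI)+u*np.sin(PHI)
RC=RL*rot(-n,wv)
def sl(q,s=41): a=3.491-q; return lw(hub+s*n+50*(e*np.cos(a)+u*np.sin(a)))
E
python3 - <<'E'
from mv import *
from plant import *
o,p,Rr=cur(); print(p,o["joint_positions"],o["grip_width"],u,np.cross(e,u),n)
print("RC",RC.as_euler('xyz'),RC.as_matrix())
print("pre",sl(0,41+120),"grasp",sl(0))
print("via",delta((430,-20,380),RC))
E
```

```text
[492.32 241.53 375.48] [ 0.34  0.22  1.31 -0.04  1.45  1.83] 61.327901826978106 [0.33 0.71 0.62] [-0.26 -0.56  0.79] [-0.26 -0.56  0.79]
RC [ 2.77 -0.56  1.85] [[-0.23  0.95  0.21]
 [ 0.81  0.07  0.58]
 [ 0.53  0.31 -0.79]]
pre [438.14 -56.56 216.34] grasp [463.51  12.83 121.77]
via [ 20.61  32.65 -88.8  -82.15 255.28 -19.62]
```

Emit:
send_rows --targets '[[[1.5, 2.3, -6.3, -10, 30, -2, -0.5], [3, 4.6, -12.6, -25, 70, -5, -0.5], [4.4, 7, -19, -35, 105, -8, -0.5], [5.9, 9.3, -25.3, -46, 140, -11, -0.5], [7.4, 11.6, -31.6, -57, 175, -14, -0.5]]]'

```text
time: 8.27
tool_pos: [456.0, 92.0, 375.3]
tcp_rot: [3.132, -0.334, 0.54]
contact_force: [0.8, -0.4, 0.6]
grip_width: 68.7
```

```bash
python3 - <<'E'
from mv import *
o,p,Rr=cur(); print(p,o["joint_positions"],o["grip_width"])
print("via",delta((420,-80,340),RC))
E
```

```text
[456.04  92.   375.33] [-0.1  -0.04  1.63  0.2   1.28  0.9 ] 68.7391830433838
via [  14.38   23.53  -63.7  -124.36  129.02   -4.52]
```

Emit:
send_rows --targets '[[[1.4, 2.3, -6.2, -25, 26, -1, -0.5], [2.8, 4.6, -12.4, -50, 52, -2, -0.5], [4.2, 6.9, -18.6, -75, 78, -3, -0.5], [5.6, 9.2, -24.8, -100, 104, -4, -0.5], [7, 11.5, -31, -124, 129, -4, -0.5]]]'

```text
time: 8.68
tool_pos: [430.3, -33.1, 348.9]
tcp_rot: [3.068, -0.447, 0.933]
contact_force: [0.4, -0.3, -0.2]
grip_width: 69.1
```

```bash
python3 - <<'E'
from mv import *
o,p,Rr=cur(); print(p,o["joint_positions"],o["grip_width"])
print("via",delta((420,-90,320),RC))
E
```

```text
[430.32 -33.11 348.92] [-0.59 -0.05  1.74  0.45  1.36 -0.01] 69.13646149843268
via [  9.31  16.08 -43.27 -59.26  25.23   5.56]
```

Emit:
send_rows --targets '[[[1.4, 2.4, -6.4, -10, 4, 1, -0.5], [2.8, 4.8, -12.8, -20, 8, 2, -0.5], [4.2, 7.2, -19.2, -35, 13, 3, -0.5], [5.6, 9.6, -25.6, -50, 18, 4, -0.5], [7, 12, -32, -59, 25, 5, -0.5]]]'

```text
time: 9.1
tool_pos: [419.2, -89.9, 319.9]
tcp_rot: [2.861, -0.56, 1.605]
contact_force: [0.3, 0.4, -0.2]
grip_width: 69.6
```

```bash
python3 - <<'E'
from mv import *
o,p,Rr=cur(); print(p,o["joint_positions"],o["grip_width"])
print("pre",delta(sl(0,161),RC))
E
```

```text
[419.19 -89.89 319.85] [-0.83  0.12  1.72  0.57  1.55 -0.87] 69.5635786551964
pre [  2.31   3.98 -11.3  -27.3   -9.78 106.52]
```

Emit:
send_rows --targets '[[[1, 2, -5.5, -12, -4, 30, -0.5], [2.3, 4, -11.3, -27, -10, 60, -0.5], [2.3, 4, -11.3, -27, -10, 90, -0.5], [2.3, 4, -11.3, -27, -10, 105, -0.5], [2.3, 4, -11.3, -27, -10, 105, -0.5]]]'

```text
time: 9.52
tool_pos: [437.3, -54.4, 215.7]
tcp_rot: [2.776, -0.568, 1.845]
contact_force: [-0.2, 0.3, -0.8]
grip_width: 68.7
```

```bash
python3 - <<'E'
from mv import *
from plant import *
import cv2
for c in("side","top"):
    im=capture(c)[:,:,::-1].copy()
    for s in (8,78):
        q=proj(sl(0,s),c)[0]; cv2.circle(im,tuple(np.round(q).astype(int)),1,(0,0,255),-1)
    if c=="top": im=im[185:320,230:420]
    else: im=im[180:330,230:400]
    cv2.imwrite(f"pics/d_{c}.png",cv2.resize(im,None,fx=4,fy=4,interpolation=cv2.INTER_CUBIC))
o,p,Rr=cur(); print(p,o["joint_positions"],o["grip_width"])
print("pre",delta(sl(0,161),RC))
E
```

```text
[438.23 -56.28 218.4 ] [-0.75  0.28  1.85  0.62  1.35 -1.16] 68.6272101310089
pre [-0.02  0.07 -0.23 -1.31 -0.73  1.45]
```

View pics/d_side.png

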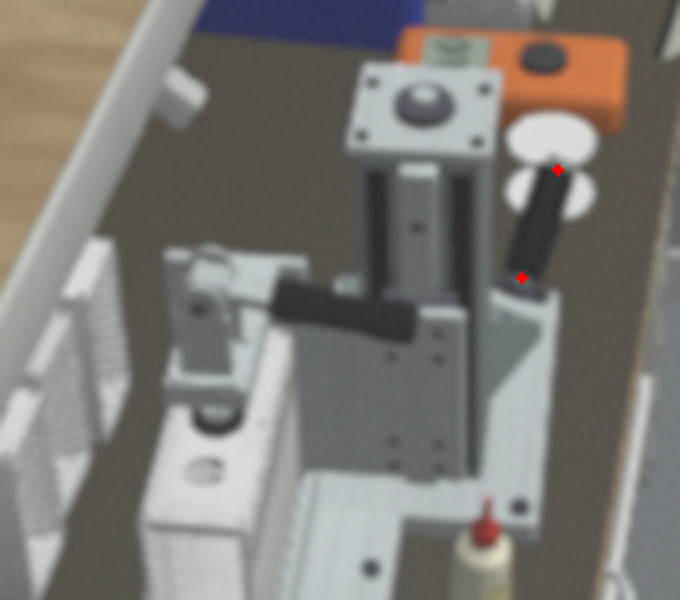

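View pics/d_top.png

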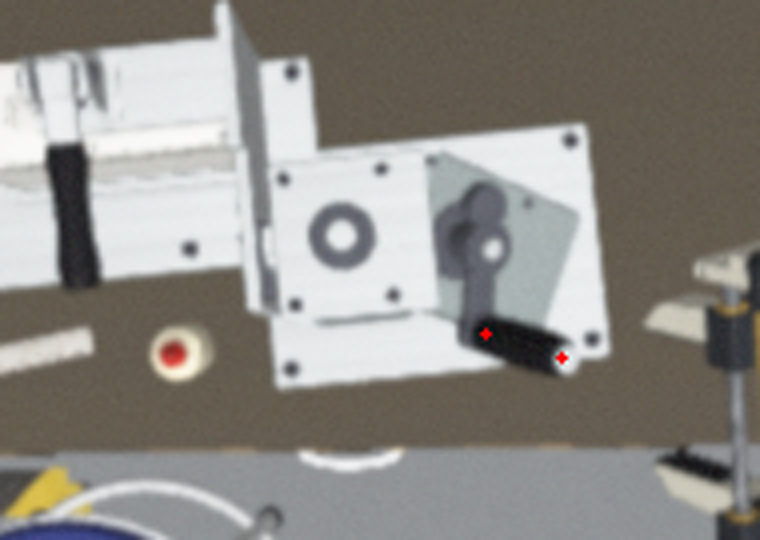

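Emit:
send_rows --targets '[[[0, 0, 0, -1, -1, 30, -0.5], [0, 0, 0, -1, -1, 60, -0.5], [0, 0, 0, -1, -1, 85, -0.5], [0, 0, 0, -1, -1, 105, -0.5], [0, 0, 0, -1, -1, 105, -0.5]]]'

```text
time: 10.03
tool_pos: [459.3, 4.7, 133.7]
tcp_rot: [2.774, -0.564, 1.847]
contact_force: [-0.9, 0.8, -0.1]
grip_width: 68.8
```

```bash
python3 - <<'E'
from mv import *
from plant import *
import cv2
for c in("side","top"):
    im=capture(c)[:,:,::-1].copy()
    if c=="top": im=im[185:320,250:440]
    else: im=im[150:300,260:430]
    cv2.imwrite(f"pics/e_{c}.png",cv2.resize(im,None,fx=4,fy=4,interpolation=cv2.INTER_CUBIC))
o,p,Rr=cur(); print(p,o["joint_positions"],o["grip_width"],o["contact_force"])
print("grasp",delta(sl(0),RC))
E
```

```text
[460.25   2.75 135.55] [-0.61  0.39  1.98  0.73  1.1  -1.23] 68.65518919149261 [-0.09  0.04  0.05]
grasp [ 0.06  0.14 -0.17  0.12 -0.43 17.37]
```

View pics/e_side.png

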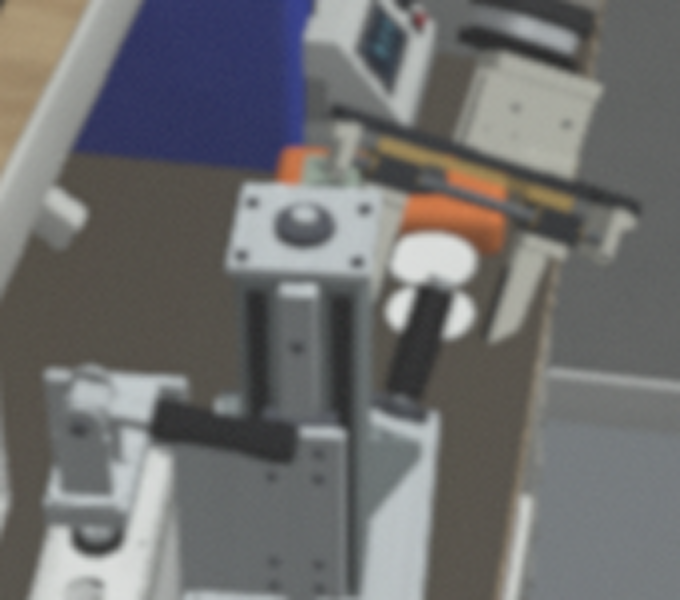

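View pics/e_top.png

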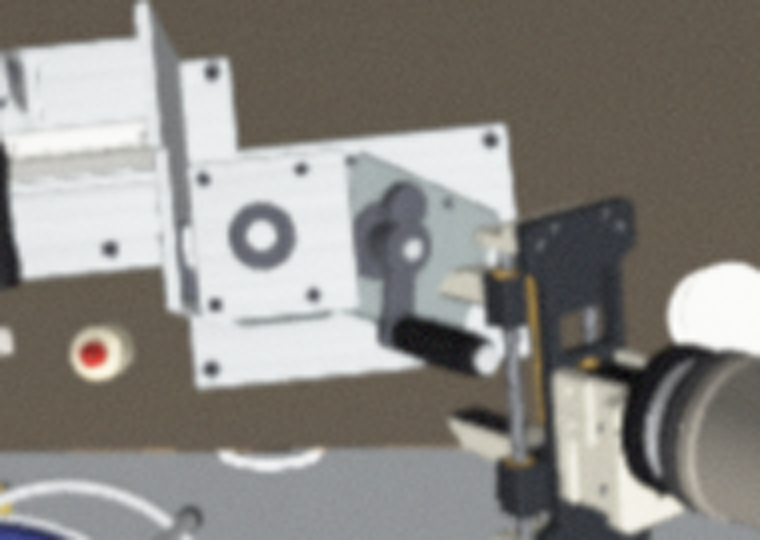

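Emit:
send_rows --targets '[[[0, 0, 0, 0, 0, 10, -0.5], [0, 0, 0, 0, 0, 17, -0.4], [0, 0, 0, 0, 0, 17, 0.4], [0, 0, 0, 0, 0, 17, 1], [0, 0, 0, 0, 0, 17, 1]]]'

```text
time: 10.55
tool_pos: [463.4, 13.0, 121.3]
tcp_rot: [2.772, -0.562, 1.847]
contact_force: [0.3, -0.2, -0.5]
grip_width: 49.0
```

Emit:
send_rows --targets '[[[0, 0, 0, 0, 0, 0, 1], [0, 0, 0, 0, 0, 0, 1], [0, 0, 0, 0, 0, 0, 1], [0, 0, 0, 0, 0, 0, 1], [0, 0, 0, 0, 0, 0, 1]]]'

```text
time: 10.97
tool_pos: [463.9, 13.1, 121.4]
tcp_rot: [2.771, -0.562, 1.846]
contact_force: [3.3, 2.5, 1.1]
grip_width: 24.2
```

```bash
python3 - <<'E'
from mv import *
o,p,Rr=cur(); print(p,o["joint_positions"],o["grip_width"],o["contact_force"],o["moment"])
print("grasp",delta(sl(0),RC))
E
```

```text
[463.88  13.05 121.4 ] [-0.58  0.42  1.99  0.76  1.06 -1.25] 24.205753030254137 [3.33 2.51 1.12] [-0.2  -0.42 -0.24]
grasp [ 0.09  0.12 -0.24  0.1  -0.26 -0.5 ]
```

```bash
cat > circ.py <<'E'
from mv import *
def D(q):
    d=RC.inv().apply(sl(q)-sl(0)); return np.round(d*2)/2
def calls(q0,q1,step):
    qs=np.arange(q0,q1+1e-9,step)
    for i in range(0,len(qs)-1,5):
        b=D(qs[i]); print("q %.2f->%.2f"%(qs[i],qs[min(i+5,len(qs)-1)]),[[0,0,0]+(D(k)-b)[:2].tolist()+[0,1] for k in qs[i+1:i+6]])
if __name__=="__main__":
    import sys; calls(*map(float,sys.argv[1:4]))
E
python3 circ.py 0 10 .2
```

```text
q 0.00->1.00 [[0, 0, 0, 9.5, 2.5, 0, 1], [0, 0, 0, 18.5, 7.5, 0, 1], [0, 0, 0, 26.5, 13.5, 0, 1], [0, 0, 0, 32.5, 21.0, 0, 1], [0, 0, 0, 37.5, 30.0, 0, 1]]
q 1.00->2.00 [[0, 0, 0, 3.0, 9.5, 0, 1], [0, 0, 0, 4.0, 19.5, 0, 1], [0, 0, 0, 3.0, 29.5, 0, 1], [0, 0, 0, 0.0, 39.0, 0, 1], [0, 0, 0, -5.0, 47.5, 0, 1]]
q 2.00->3.00 [[0, 0, 0, -6.5, 7.5, 0, 1], [0, 0, 0, -14.5, 14.0, 0, 1], [0, 0, 0, -23.0, 18.5, 0, 1], [0, 0, 0, -33.0, 21.0, 0, 1], [0, 0, 0, -43.0, 21.5, 0, 1]]
q 3.00->4.00 [[0, 0, 0, -9.5, -1.0, 0, 1], [0, 0, 0, -19.0, -4.5, 0, 1], [0, 0, 0, -27.5, -9.5, 0, 1], [0, 0, 0, -35.0, -16.0, 0, 1], [0, 0, 0, -41.0, -24.0, 0, 1]]
q 4.00->5.00 [[0, 0, 0, -4.5, -9.0, 0, 1], [0, 0, 0, -6.5, -19.0, 0, 1], [0, 0, 0, -7.0, -29.0, 0, 1], [0, 0, 0, -5.5, -38.5, 0, 1], [0, 0, 0, -2.0, -48.0, 0, 1]]
q 5.00->6.00 [[0, 0, 0, 5.5, -8.5, 0, 1], [0, 0, 0, 12.5, -15.5, 0, 1], [0, 0, 0, 20.5, -21.5, 0, 1], [0, 0, 0, 29.5, -25.5, 0, 1], [0, 0, 0, 39.5, -27.5, 0, 1]]
q 6.00->7.00 [[0, 0, 0, 10.0, 0.0, 0, 1], [0, 0, 0, 19.5, 2.0, 0, 1], [0, 0, 0, 29.0, 5.5, 0, 1], [0, 0, 0, 37.0, 11.0, 0, 1], [0, 0, 0, 44.0, 18.5, 0, 1]]
q 7.00->8.00 [[0, 0, 0, 5.5, 8.0, 0, 1], [0, 0, 0, 9.5, 17.5, 0, 1], [0, 0, 0, 11.0, 27.5, 0, 1], [0, 0, 0, 11.0, 37.0, 0, 1], [0, 0, 0, 9.0, 47.0, 0, 1]]
q 8.00->9.00 [[0, 0, 0, -4.5, 9.0, 0, 1], [0, 0, 0, -10.0, 17.0, 0, 1], [0, 0, 0, -17.5, 24.0, 0, 1], [0, 0, 0, -26.0, 29.5, 0, 1], [0, 0, 0, -35.5, 32.5, 0, 1]]
q 9.00->10.00 [[0, 0, 0, -9.5, 1.5, 0, 1], [0, 0, 0, -19.5, 1.0, 0, 1], [0, 0, 0, -29.5, -1.5, 0, 1], [0, 0, 0, -38.5, -5.5, 0, 1], [0, 0, 0, -46.0, -11.5, 0, 1]]
```

Emit:
send_rows --targets '[[[0, 0, 0, 9.5, 2.5, 0, 1], [0, 0, 0, 18.5, 7.5, 0, 1], [0, 0, 0, 26.5, 13.5, 0, 1], [0, 0, 0, 32.5, 21, 0, 1], [0, 0, 0, 37.5, 30, 0, 1]]]'

```text
time: 11.38
tool_pos: [482.7, 45.4, 150.1]
tcp_rot: [2.774, -0.561, 1.846]
contact_force: [-0.6, -6.3, -2.2]
grip_width: 24.5
```

```bash
cat > st.py <<'E'
from mv import *
o,p,Rr=cur(); print(np.round(o["joint_positions"],2),o["grip_width"],"F tool",RC.inv().apply(o["contact_force"]))
d=RL.inv().apply(p-lw(hub)); d2=np.array([d@e,d@u,d@n]); a=np.arctan2(d2[1],d2[0]); print("e,u,n",d2,"r",np.hypot(*d2[:2]),"q",(3.491-a)%(2*np.pi))
E
python3 st.py
```

```text
[-0.5   0.37  1.95  0.76  1.08 -1.12] 24.486921672555813 F tool [-6.1  -1.67 -2.05]
e,u,n [-40.18  29.6   40.4 ] r 49.90293006522658 q 0.984329397977123
```

Turning works with about 6 N; continue.

Emit:
send_rows --targets '[[[0, 0, 0, 3, 9.5, 0, 1], [0, 0, 0, 4, 19.5, 0, 1], [0, 0, 0, 3, 29.5, 0, 1], [0, 0, 0, 0, 39, 0, 1], [0, 0, 0, -5, 47.5, 0, 1]]]'

```text
time: 11.8
tool_pos: [528.8, 45.6, 162.7]
tcp_rot: [2.773, -0.564, 1.848]
contact_force: [-4.4, -1.5, 5.9]
grip_width: 24.2
```

```bash
python3 st.py
```

```text
[-0.45  0.42  1.82  0.75  1.12 -1.03] 24.224584843501958 F tool [ 2.91 -2.47 -6.42]
e,u,n [ 3.04 50.03 40.46] r 50.11878317216372 q 1.9809097915374008
```

Emit:
send_rows --targets '[[[0, 0, 0, -6.5, 7.5, 0, 1], [0, 0, 0, -14.5, 14, 0, 1], [0, 0, 0, -23, 18.5, 0, 1], [0, 0, 0, -33, 21, 0, 1], [0, 0, 0, -43, 21.5, 0, 1]]]'

```text
time: 12.22
tool_pos: [560.4, 11.8, 146.6]
tcp_rot: [2.77, -0.563, 1.848]
contact_force: [0.5, 1.8, 4.6]
grip_width: 24.6
```

```bash
python3 st.py
```

```text
[-0.48  0.5   1.73  0.74  1.14 -1.05] 24.617865113346152 F tool [ 3.77  2.03 -2.5 ]
e,u,n [44.39 23.68 40.61] r 50.310182676427615 q 3.000985166711508
```

Emit:
send_rows --targets '[[[0, 0, 0, -9.5, -1, 0, 1], [0, 0, 0, -19, -4.5, 0, 1], [0, 0, 0, -27.5, -9.5, 0, 1], [0, 0, 0, -35, -16, 0, 1], [0, 0, 0, -41, -24, 0, 1]]]'

```text
time: 12.63
tool_pos: [545.9, -24.4, 116.0]
tcp_rot: [2.772, -0.562, 1.846]
contact_force: [0.2, -0.5, 5.5]
grip_width: 24.5
```

```bash
python3 st.py
```

```text
[-0.56  0.55  1.75  0.73  1.12 -1.15] 24.54685655642266 F tool [ 2.46  1.87 -4.58]
e,u,n [ 43.22 -25.93  40.53] r 50.400924247912194 q 4.031440299013346
```

Emit:
send_rows --targets '[[[0, 0, 0, -4.5, -9, 0, 1], [0, 0, 0, -6.5, -19, 0, 1], [0, 0, 0, -7, -29, 0, 1], [0, 0, 0, -5.5, -38.5, 0, 1], [0, 0, 0, -2, -48, 0, 1]]]'

```text
time: 13.05
tool_pos: [500.5, -28.1, 100.9]
tcp_rot: [2.771, -0.565, 1.846]
contact_force: [6.2, 6.9, 7.7]
grip_width: 24.2
```

```bash
python3 st.py
```

```text
[-0.61  0.52  1.87  0.74  1.08 -1.25] 24.19157752612494 F tool [ 8.23  8.75 -0.74]
e,u,n [  1.86 -50.23  40.43] r 50.26707752002562 q 5.024883657134914
```

Emit:
send_rows --targets '[[[0, 0, 0, 5.5, -8.5, 0, 1], [0, 0, 0, 12.5, -15.5, 0, 1], [0, 0, 0, 20.5, -21.5, 0, 1], [0, 0, 0, 29.5, -25.5, 0, 1], [0, 0, 0, 39.5, -27.5, 0, 1]]]'

```text
time: 13.47
tool_pos: [466.8, 1.0, 113.4]
tcp_rot: [2.77, -0.561, 1.844]
contact_force: [14.2, 1.9, -1.5]
grip_width: 24.7
```

```bash
python3 st.py
```

```text
[-0.6   0.44  1.98  0.76  1.05 -1.27] 24.686859137166305 F tool [-2.55 13.16  5.26]
e,u,n [-39.79 -30.08  40.51] r 49.87804016276966 q 5.985215100985501
```

```bash
python3 - <<'E'
from plant import *
import cv2,numpy as np
for c in("side","top"):
    im=capture(c)[:,:,::-1].copy()
    if c=="top": im=im[185:320,155:440]; f=2.8
    else: im=im[150:430,240:420]; f=2.1
    cv2.imwrite(f"pics/f_{c}.png",cv2.resize(im,None,fx=f,fy=f,interpolation=cv2.INTER_CUBIC))
E
```

```text
(no output)
```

View pics/f_side.png

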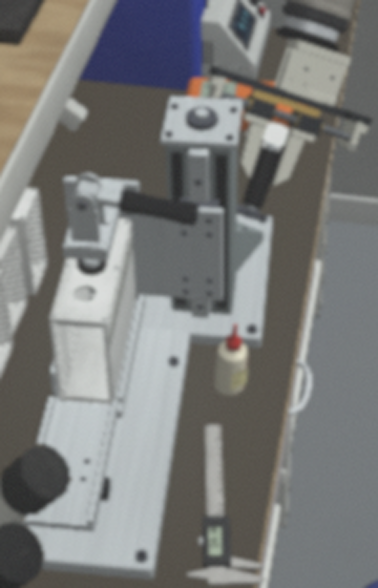

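View pics/f_top.png

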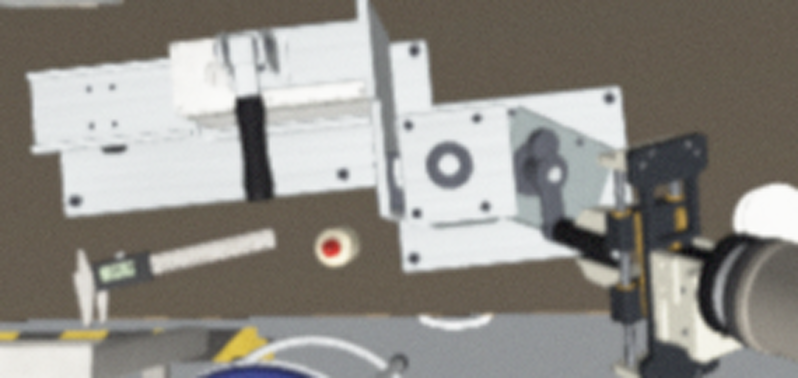

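Emit:
send_rows --targets '[[[0, 0, 0, 10, 0, 0, 1], [0, 0, 0, 19.5, 2, 0, 1], [0, 0, 0, 29, 5.5, 0, 1], [0, 0, 0, 37, 11, 0, 1], [0, 0, 0, 44, 18.5, 0, 1]]]'

```text
time: 13.98
tool_pos: [472.4, 37.7, 141.7]
tcp_rot: [2.775, -0.56, 1.844]
contact_force: [-0.6, -9.3, -0.3]
grip_width: 24.6
```

```bash
python3 st.py
```

```text
[-0.52  0.38  1.97  0.76  1.07 -1.16] 24.62348942505191 F tool [-7.61 -1.31 -5.29]
e,u,n [-47.15  15.98  40.35] r 49.785946690834976 q 0.6762476965340238
```

Emit:
send_rows --targets '[[[0, 0, 0, 5.5, 8, 0, 1], [0, 0, 0, 9.5, 17.5, 0, 1], [0, 0, 0, 11, 27.5, 0, 1], [0, 0, 0, 11, 37, 0, 1], [0, 0, 0, 9, 47, 0, 1]]]'

```text
time: 14.4
tool_pos: [513.9, 49.8, 161.6]
tcp_rot: [2.776, -0.564, 1.847]
contact_force: [-5.5, -3.5, 9.2]
grip_width: 24.5
```

```bash
python3 st.py
```

```text
[-0.46  0.4   1.86  0.75  1.11 -1.05] 24.486636121325976 F tool [  3.35  -2.67 -10.5 ]
e,u,n [-12.32  48.46  40.36] r 49.99977507168324 q 1.6712483886265526
```

Emit:
send_rows --targets '[[[0, 0, 0, -4.5, 9, 0, 1], [0, 0, 0, -10, 17, 0, 1], [0, 0, 0, -17.5, 24, 0, 1], [0, 0, 0, -26, 29.5, 0, 1], [0, 0, 0, -35.5, 32.5, 0, 1]]]'

```text
time: 14.82
tool_pos: [555.6, 23.0, 153.5]
tcp_rot: [2.77, -0.563, 1.848]
contact_force: [4.1, 2.9, 6.6]
grip_width: 24.6
```

```bash
python3 st.py
```

```text
[-0.47  0.48  1.74  0.74  1.13 -1.04] 24.58483215555412 F tool [ 4.95  6.13 -2.66]
e,u,n [36.   34.96 40.65] r 50.181660462063036 q 2.720335093585945
```

```bash
cat > lk.py <<'E'
import sys
from plant import capture
from mv import *
import cv2
tag=sys.argv[1]; N=int(sys.argv[2])
for c,(x0,y0,x1,y1) in (("side",(245,325,315,385)),("top",(195,190,265,245))):
    a=np.mean([capture(c).astype(float) for _ in range(N)],0); np.save(f"pics/{tag}_{c}.npy",a)
    g=a[y0:y1,x0:x1,::-1]; g=np.clip((g-60)*1.3,0,255).astype(np.uint8)
    cv2.imwrite(f"pics/{tag}_{c}.png",cv2.resize(g,None,fx=9,fy=9,interpolation=cv2.INTER_CUBIC))
E
python3 lk.py g 5
```

```text
(no output)
```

View pics/g_side.png

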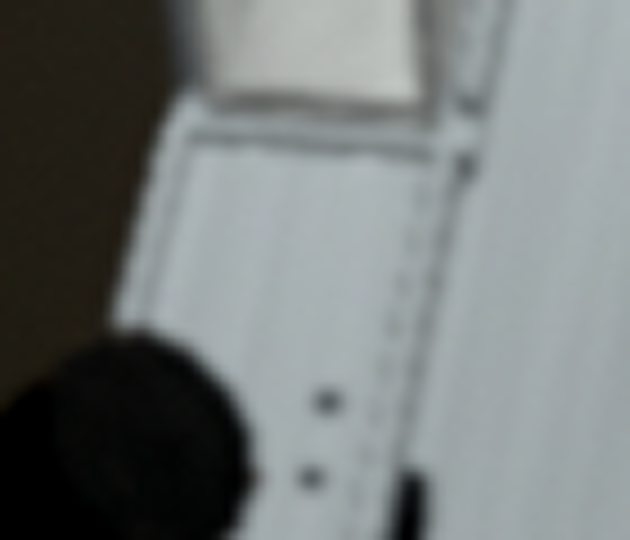

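View pics/g_top.png

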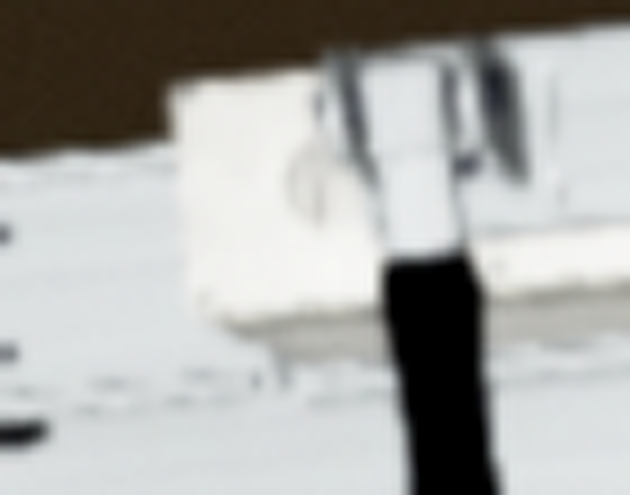

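```bash
cat > ed.py <<'E'
from mv import *
import sys,cv2
f=sys.argv[1]; zd=float(sys.argv[2])
a=np.load(f).mean(2)
sh=v[6:8]
P=lambda p:proj(lw(p),"side")[0]+sh
b=P((31,84,v[3])); print("track edge pred",b,"d/dy",P((31,85,v[3]))-b,"d/dz",P((31,84,v[3]+1))-b,"d/dx",P((32,84,v[3]))-b)
print("deck edge",P((31,80,zd)),"mag bottom",P((31,75,zd)),"deck lower",P((31,80,zd-12)))
# profile along the direction of loader -y, averaged over x in 10..52, sub-pixel
ys=np.arange(60,110,0.5)   # loader y at height h
xs=np.arange(8,54,1.)
prof=[]
for y in ys:
    pts=np.array([P((x,y,v[3])) for x in xs]).astype(np.float32)
    s=cv2.remap(a.astype(np.float32),pts[:,0][None],pts[:,1][None],cv2.INTER_CUBIC)[0]
    prof.append(np.median(s))
prof=np.array(prof)
for i in range(0,len(ys),2): print(ys[i],round(float(prof[i]),1),"#"*int((prof[i]-100)/2))
E
python3 ed.py pics/g_side.npy 75.8
```

```text
track edge pred [280.02 340.4 ] d/dy [-0.09  0.37] d/dz [-0.03 -0.32] d/dx [-0.47 -0.04]
deck edge [280.53 340.49] mag bottom [280.96 338.65] deck lower [280.93 344.27]
60.0 200.1 ##################################################
61.0 200.4 ##################################################
62.0 200.6 ##################################################
63.0 200.8 ##################################################
64.0 199.6 #################################################
65.0 198.0 #################################################
66.0 196.5 ################################################
67.0 191.0 #############################################
68.0 183.0 #########################################
69.0 175.5 #####################################
70.0 165.2 ################################
71.0 156.5 ############################
72.0 151.1 #########################
73.0 146.8 #######################
74.0 147.3 #######################
75.0 151.1 #########################
76.0 154.5 ###########################
77.0 159.0 #############################
78.0 164.8 #######################
[... 1018 characters left out ...]
#########################################
99.0 195.9 ###############################################
100.0 195.7 ###############################################
101.0 195.6 ###############################################
102.0 195.7 ###############################################
103.0 195.7 ###############################################
104.0 195.3 ###############################################
105.0 195.2 ###############################################
106.0 195.4 ###############################################
107.0 195.5 ###############################################
108.0 195.4 ###############################################
109.0 195.3 ###############################################
```

```bash
cat > ed2.py <<'E'
from mv import *
import sys,cv2
sh=v[6:8]
P=lambda p:proj(lw(p),"side")[0]+sh
def prof(a,xs,y0,z,ds):
    o=[]
    for d in ds:
        pts=np.array([P((x,y0+d,z)) for x in xs]).astype(np.float32)
        o.append(np.median(cv2.remap(a.astype(np.float32),pts[:,0][None],pts[:,1][None],cv2.INTER_CUBIC)[0]))
    return np.round(o,1)
ds=np.arange(-16,17,1.)
a=np.load("pics/g_side.npy").mean(2); a0=np.load("pics/side.npy").mean(2)
print(ds)
for nm,im in(("g",a),("0",a0)):
  print(nm,"track left end",prof(im,np.arange(5,22,1.),225,v[3],ds))
  print(nm,"base left end x-40..-10",prof(im,np.arange(-45,-8,1.),225,18,ds))
  print(nm,"base left end x5..20",prof(im,np.arange(5,22,1.),225,18,ds))
  print(nm,"track right end",prof(im,np.arange(8,54,1.),84,v[3],ds))
E
python3 ed2.py
```

```text
[-16. -15. -14. -13. -12. -11. -10.  -9.  -8.  -7.  -6.  -5.  -4.  -3.
  -2.  -1.   0.   1.   2.   3.   4.   5.   6.   7.   8.   9.  10.  11.
  12.  13.  14.  15.  16.]
g track left end [187.9 187.7 187.6 187.5 187.3 187.1 187.  187.  187.1 187.1 187.2 187.3
 187.4 186.6 185.6 181.5 173.3 160.  143.7 129.1 122.9 129.  142.3 158.4
 169.8 180.5 184.2 187.2 187.7 187.7 187.6 187.7 187.8]
g base left end x-40..-10 [188.  188.1 188.3 188.7 188.8 188.6 188.6 188.8 188.9 189.  188.8 188.
 185.3 180.8 173.1 161.8 148.5 134.1 120.9 111.7 105.7 103.1 100.8  99.
  95.5  91.6  87.1  83.4  80.7  79.2  78.7  78.4  78.4]
g base left end x5..20 [187.3 187.4 187.6 187.6 187.5 187.6 187.6 187.7 187.9 188.2 187.7 187.3
 183.4 179.5 170.2 159.2 145.1 131.4 118.9 109.7 104.7 101.6 100.2  98.3
  95.3  91.   86.8  82.9  80.2  78.6  78.1  78.2  78.2]
g track right end [183.  175.5 165.2 156.5 151.1 146.8 147.3 151.1 154.5 159.  164.8 170.6
 173.9 173.4 170.7 165.6 161.4 161.3 165.4 172.3 179.7 186.7 191.7 195.1
 196.1 196.3 196.3 196.3 196.  195.9 195.9 195.9 195.7]
0 track left end [185.3 185.2 185.1 184.9 184.7 184.4 184.3 184.4 184.6 184.8 184.9 185.
 185.  184.3 183.4 179.7 171.3 157.4 141.2 127.5 121.3 127.4 140.6 156.7
 168.4 178.5 182.2 185.1 185.5 185.5 185.3 185.1 185.2]
0 base left end x-40..-10 [185.7 185.7 185.9 186.1 186.2 186.2 186.5 186.5 186.7 186.7 186.5 185.7
 182.9 178.6 170.9 159.8 146.5 132.2 119.5 110.5 104.3 101.9  99.8  97.8
  94.4  90.4  85.9  82.2  79.6  78.   77.5  77.5  77.6]
0 base left end x5..20 [185.  184.9 185.1 185.  184.9 185.  185.2 185.3 185.6 185.7 185.3 184.7
 181.5 177.  167.8 157.1 143.1 129.8 117.8 108.7 103.8 100.5  98.9  96.5
  93.8  89.7  85.8  81.8  79.4  77.6  77.4  77.4  77.4]
0 track right end [195.7 196.3 196.8 197.  197.  197.3 197.1 197.1 197.1 197.2 197.3 197.5
 197.4 196.8 196.  195.2 194.5 193.6 193.3 194.4 194.5 194.3 194.2 194.2
 194.1 193.6 193.4 193.3 193.2 193.4 193.5 193.4 193.4]
```

Emit:
send_rows --targets '[[[0, 0, 0, -9.5, 1.5, 0, 1], [0, 0, 0, -19.5, 1, 0, 1], [0, 0, 0, -29.5, -1.5, 0, 1], [0, 0, 0, -29.5, -1.5, 0, 1]]]'

```text
time: 15.65
tool_pos: [560.7, -3.9, 135.2]
tcp_rot: [2.773, -0.56, 1.844]
contact_force: [5.5, -4.7, 0.4]
grip_width: 24.3
```

```bash
python3 st.py; python3 lk.py h 6; python3 - <<'E'
import numpy as np
import sys; sys.argv=["","",""]
exec(open("ed2.py").read().split("ds=")[0])
ds=np.arange(-26,16,1.)
a=np.load("pics/h_side.npy").mean(2);g=np.load("pics/g_side.npy").mean(2)
A=prof(a,np.arange(8,54,1.),84,v[3],ds);G=prof(g,np.arange(8,54,1.),84,v[3],ds)
for d,x,y in zip(ds,G,A): print(d+84,x,y)
for y,z in((225,18),(225,78),(84,78)):
    b=P((31,y,z)); print(y,z,"ratio",(P((31,y,z+1))-b)[1]/(P((31,y+1,z))-b)[1],(P((31,y+1,z))-b)[1])
E
```

```text
[-0.51  0.53  1.72  0.73  1.13 -1.08] 24.30762901905119 F tool [-4.89  4.96 -1.83]
e,u,n [50.02  5.12 40.66] r 50.28568769542085 q 3.389026460301935
58.0 200.1 200.5
59.0 200.0 200.5
60.0 200.1 200.7
61.0 200.4 200.3
62.0 200.6 199.6
63.0 200.8 198.9
64.0 199.6 195.8
65.0 198.0 189.4
66.0 196.5 184.0
67.0 191.0 176.8
68.0 183.0 166.7
69.0 175.5 157.0
70.0 165.2 149.0
71.0 156.5 145.8
72.0 151.1 147.1
73.0 146.8 150.8
74.0 147.3 154.7
75.0 151.1 159.7
76.0 154.5 166.5
77.0 159.0 171.6
78.0 164.8 174.3
79.0 170.6 172.4
80.0 173.9 166.2
81.0 173.4 157.4
82.0 170.7 148.5
83.0 165.6 142.2
84.0 161.4 141.6
85.0 161.3 147.4
86.0 165.4 156.8
87.0 172.3 168.9
88.0 179.7 178.8
89.0 186.7 186.6
90.0 191.7 192.2
91.0 195.1 195.4
92.0 196.1 196.5
93.0 196.3 196.9
94.0 196.3 196.6
95.0 196.3 196.4
96.0 196.0 196.2
97.0 195.9 195.9
98.0 195.9 195.8
99.0 195.9 195.8
225 18 ratio -0.6627817478126057 0.4485042293688366
225 78 ratio -0.7049517123785383 0.4503847658110658
84 78 ratio -0.8544736348490957 0.37184376992655643
```

View pics/h_side.png

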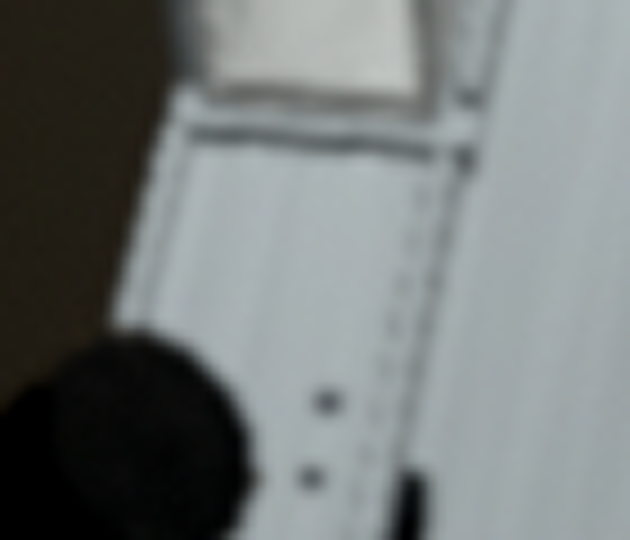

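```bash
cat > fm.py <<'E'
import sys
exec(open("ed2.py").read().split("ds=")[0])
from scipy.special import erf
from scipy.optimize import least_squares
ds=np.arange(-26,16,0.5); Y=84+ds
ims=[np.load(f"pics/{t}_side.npy").mean(2) for t in sys.argv[1:]]
PR=[prof(i,np.arange(8,54,1.),84,v[3],ds) for i in ims]
S_=lambda y,c,s: .5*(1+erf((y-c)/(s*2**.5)))
nI=len(PR)
def model(p,k):
    Yt,b1,b2,Dk,St,G,s,F,T=p[:9]; Yd=p[9+k]
    y=Y
    m=F+(Dk-F)*S_(y,Yd-b2,s)+(St-Dk)*S_(y,Yd-b1,s)
    lo=min(Yd,Yt)
    m=m+(G-St)*S_(y,lo,s)+(T-G)*S_(y,Yt,s)
    return m
def run(G=None,St=None):
    def f(p):
        p=p.copy()
        if G: p[5]=G
        if St: p[4]=St
        return np.concatenate([model(p,k)-PR[k] for k in range(nI)])
    r=least_squares(f,[87,5,12,140,190,90,2.5,200,196]+[83-1.3*k for k in range(nI)])
    return r
for G,St in((None,None),(100,None),(80,None),(None,190),(100,190),(90,190)):
    r=run(G,St); p=r.x
    print(G,St,"cost %.0f"%r.cost,p.round(2)," h-zd:",[round(4/.8545-(p[0]-p[9+k])/.8545,2) for k in range(nI)], "h abs %.2f"%(v[3]-(p[0]-84)/.8545))
E
python3 fm.py g h
```

```text
None None cost 40 [ 86.13   6.15  14.23 142.   184.77 115.18   2.43 200.45 196.27  83.65
  81.6 ]  h-zd: [np.float64(1.78), np.float64(-0.62)] h abs 78.25
100 None cost 68 [  85.82    6.39   14.33  140.35  186.31 -441.4     2.55  200.61  196.31
   83.73   81.9 ]  h-zd: [np.float64(2.24), np.float64(0.1)] h abs 78.61
80 None cost 150 [  85.5     6.52   14.39  138.86  188.47 -401.96    2.66  200.74  196.34
   83.74   82.17]  h-zd: [np.float64(2.61), np.float64(0.78)] h abs 78.98
None 190 cost 45 [  86.08    5.55   13.97  141.95 6254.38  114.63    2.5   200.6   196.35
   83.38   81.34]  h-zd: [np.float64(1.52), np.float64(-0.86)] h abs 78.30
100 190 cost 71 [   85.78     5.97    14.15   140.37 12390.58 -8473.76     2.6    200.71
   196.36    83.55    81.72]  h-zd: [np.float64(2.06), np.float64(-0.07)] h abs 78.65
90 190 cost 107 [   85.62     6.18    14.24   139.53 -4141.91   742.71     2.65   200.75
   196.36    83.62    81.92]  h-zd: [np.float64(2.33), np.float64(0.35)] h abs 78.84
```

Emit:
send_rows --targets '[[[0, 0, 0, 0, 0, 0, 0.3], [0, 0, 0, 0, 0, 0, 0], [0, 0, 0, 0, 0, 0, -0.3], [0, 0, 0, 0, 0, 0, -0.3], [0, 0, 0, 0, 0, 0, -0.3]]]'

```text
time: 16.67
tool_pos: [559.9, -1.2, 136.2]
tcp_rot: [2.773, -0.563, 1.846]
contact_force: [-0.3, -0.8, 0.3]
grip_width: 53.1
```

```bash
python3 st.py
```

```text
[-0.5   0.53  1.72  0.73  1.14 -1.07] 53.06008596481098 F tool [-0.43 -0.22 -0.75]
e,u,n [48.35  7.48 40.07] r 48.92885392158181 q 3.3375203693794595
```

Emit:
send_rows --targets '[[[0, 0, 0, 0, 0, -15, -0.3], [0, 0, 0, 0, 0, -40, -0.3], [0, 0, 0, 0, 0, -75, -0.3], [0, 0, 0, 0, 0, -110, -0.3], [0, 0, 0, 0, 0, -140, -0.3]]]'

```text
time: 17.08
tool_pos: [530.1, -83.0, 248.4]
tcp_rot: [2.773, -0.562, 1.847]
contact_force: [-0.2, 0.0, 0.1]
grip_width: 59.3
```

```bash
python3 st.py; python3 lk.py i 6; python3 fm.py g h i; python3 - <<'E'
from h import *
import cv2
for c,(x0,y0,x1,y1),f in(("side",(240,150,430,430),2.1),("top",(155,185,480,320),2.4)):
    a=np.load(f"pics/i_{c}.npy")[y0:y1,x0:x1,::-1].astype(np.uint8); cv2.imwrite(f"pics/i2_{c}.png",cv2.resize(a,None,fx=f,fy=f,interpolation=cv2.INTER_CUBIC))
E
```

```text
[-0.67  0.4   1.57  0.63  1.44 -1.01] 59.342624563067474 F tool [ 0.13 -0.14 -0.09]
e,u,n [ 48.53   8.01 182.13] r 49.18525882627175 q 3.3273847086139714
None None cost 70 [ 86.1    6.23  14.18 141.35 184.49 114.25   2.43 200.22 196.21  83.66
  81.62  81.63]  h-zd: [np.float64(1.83), np.float64(-0.55), np.float64(-0.55)] h abs 78.28
100 None cost 103 [ 85.79   6.54  14.33 139.68 185.51 115.79   2.55 200.36 196.24  83.76
  81.93  81.94]  h-zd: [np.float64(2.3), np.float64(0.16), np.float64(0.17)] h abs 78.64
80 None cost 206 [ 85.48   6.78  14.45 138.12 186.96 603.79   2.65 200.49 196.27  83.79
  82.23  82.23]  h-zd: [np.float64(2.71), np.float64(0.88), np.float64(0.88)] h abs 79.01
None 190 cost 78 [    86.05      5.6      13.92    141.37 -21662.56    113.77      2.51
    200.39    196.3      83.38     81.35     81.36]  h-zd: [np.float64(1.55), np.float64(-0.82), np.float64(-0.81)] h abs 78.33
100 190 cost 108 [  85.76    6.02   14.12  139.76 3811.03  -43.51    2.61  200.5   196.31
   83.53   81.71   81.71]  h-zd: [np.float64(2.08), np.float64(-0.05), np.float64(-0.05)] h abs 78.68
90 190 cost 153 [    85.59      6.25     14.23    138.87   9180.37 -10821.87      2.65
    200.55    196.32     83.6      81.91     81.92]  h-zd: [np.float64(2.36), np.float64(0.39), np.float64(0.39)] h abs 78.88
```

View pics/i2_side.png

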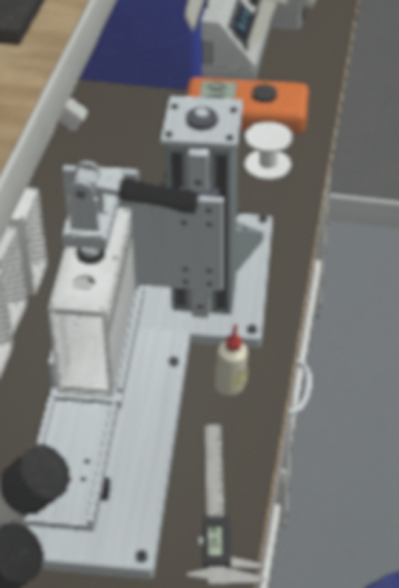

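View pics/i2_top.png

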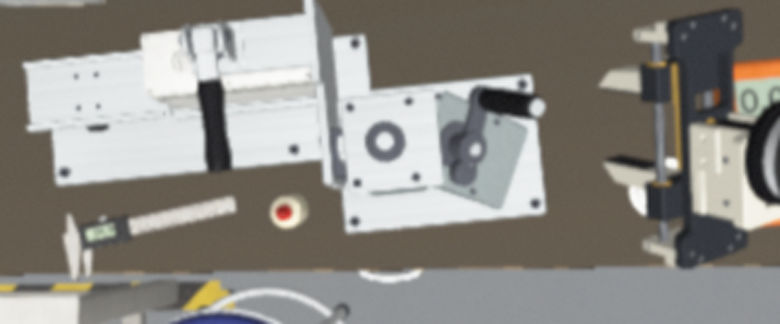

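```bash
python3 - <<'E'
from mv import *
for q in (9.4,9.5,9.6,9.65,9.7,9.8): print(q,(proj(sl(q,82),"top")[0]-[155,185])*2.4,40+25*q/2/np.pi)
print(cur()[0]["grip_width"],cur()[1],cur()[0]["dq"])
E
```

```text
9.4 [525.58 106.18] 77.4014116265954
9.5 [529.82 106.23] 77.79929898432513
9.6 [533.96 106.83] 78.19718634205489
9.65 [535.99 107.33] 78.39613002091974
9.7 [537.98 107.96] 78.59507369978462
9.8 [541.82 109.61] 78.99296105751436
59.67209593612173 [530.67 -81.58 246.46] [-0.   -0.   -0.01 -0.    0.   -0.  ]
```

```bash
python3 - <<'E'
from plant import close_job
print(close_job())
E
```

```text
the job is handed in; nothing more can be done
None
```

I locked the clamp with the deck at the bottom, wound the crank about 1.54 turns clockwise by its sleeve, let go, backed off and handed the job in at about 17 s. The hand-in reports no verdict.

- **Clamp:** I gripped the black handle and swung it down to its stop, where the force rose to about 10 N. In the last pictures the handle still tilts below level and the foot sits on the magazine. I had no direct reading of the clamp angle or the foot force.
- **Deck height:** The hand position and the crank grip in the last top picture both put the crank at about 9.65–9.7 rad, so the deck top is at about 78.5 mm.
- **Track height:** My first estimate of 80.7 mm (±2.8 mm) did not agree with later edge measurements, so I dropped it. Edge profiles at both ends of the track gave 78.2–79.0 mm, with a best fit of 78.3 mm.
- **Flushness:** The last picture gives track minus deck at about -0.8 to +0.9 mm, best fit -0.55 mm, inside the 2.5 mm limit. That range depends on the brightness I assumed for the dark gap between the two edges. The deck image did not move when I let go.
- **Everything else:** In the last pictures the magazine stands upright in its nest. By eye, the track, oil bottle, reel, multimeter and caliper look where they were. I did not measure their positions again. The hand is well clear, with contact force near zero.

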